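Pack a display kit in two layers

ROBOT

A 6-joint arm with a two-finger parallel gripper is mounted at the origin on the work surface. World frame = base frame: x ahead of the robot, y to its left, z up, the work surface at z = 0. Lengths are in m, angles in rad, forces in N, time in s.
With the tool pointing down it reaches from about 0.425 to 0.95 m from the base axis. Payload 3.5 kg.
Tool frame: the origin (TCP) lies at the very end of the fingers, on their centre line; the grasp point (between the pads) lies 19 mm behind it; z points along the fingers, y is the direction in which the jaws open and shut (so a half turn about z gives the same grasp; the last joint's range is limited). The gripper opens to 85 mm and grips with 20 to 120 N. Pads are 22 mm wide; open, the fingers measure 114 mm over their backs; the gripper's body (76 mm by 85 mm) begins 54 mm behind the grasp point. The pads swing forward as they close: fully open they stand 13 mm farther back than shut.
Start: joints at [1.047, 0.286, 1.577, -0, 1.279, -0.15], TCP at [0.246, 0.628, 0.231] pointing down, gripper open.
Joint ranges: [-2.77, 2.77], [-0.9, 2.22], [0.21, 2.48], [-1.53, 4.67], [0.24, 2.81], [-2.84, 2.84]. Speed limits (rad/s): [2.79, 2.79, 3.14, 3.14, 3.14, 3.14].

INTERFACE

Orientations are given as [roll, pitch, yaw] about the fixed x, y, z axes, in that order (R = Rz(yaw) Ry(pitch) Rx(roll)).
In Python, from rig import bot gives the robot as it stands.
- The arm moves only by the shell command python3 -m creep 'ROWS' [FORCE]. ROWS is a JSON object of lists of equal length, an entry for each row: "turn": the turn, a rotation vector about the tool's x, y, z in rad, a list of three; "slide": the shift along the tool's x, y, z in mm, a list of three; "grip": the closure, from 0 (fully open) to 1 (shut). A call has 1 to 8 rows; each row is the pose to reach, as a shift and turn from the pose commanded when the call began, along the tool's axes at that moment; what a row does not reach only later rows make up. A row lasts 1/8 s, in which the tool goes at most 62.5 mm and 10.7 degrees, less where a joint would pass 70% of its speed; a pose out of reach is approached as far as the arm can. A call with a gripper value outside its range is refused whole. The fingers move at their own pace and stop on an object; FORCE is the grip in N (left out, the last holds). Time passes only in rows, so rows that repeat a pose let the fingers close. It gives the time, the measured TCP pose, the force and the opening at its end, in the units of the state.
- bot.sense(): the state, without advancing time (a new reading comes with each control period).
- bot.capture(name): name is "scene" or "top" or "wrist"; returns a dict with "color" (480x640x3 uint8, red, green, blue), "camera_matrix" (3x3 intrinsics, pixels), "R" (3x3) and "t" (3): a world point X has camera coordinates R X + t; the wrist camera has in their place "hand_eye" (4x4, takes a point from camera to tool coordinates, whose origin is the TCP and whose axes are the flange's). Camera axes: x right, y down, z forward; pixel columns grow to the right and rows downward; lengths in m; the calibration is good to about 2 mm. A picture is of the moment at which its call begins: read the wrist's pose just before it. There is no depth.
- bot.finish_job(): hands the job in, once; it reports no verdict.
The state is a dict: "time": time; "joint_pos": joint angles; "qd": joint speeds; "tau": joint torques, N m; "tool_pos": TCP position; "ee_rot": TCP orientation; "wrist_force": force on the tool from outside, world axes, zero at the start; "torque": the same for the moment, N m; "finger_gap": finger opening in m.
Only numpy, scipy, OpenCV 4.12 (cv2) and the standard library are available. Lean on these libraries where they do the work, as an engineer would, in place of code of your own. Each camera call takes 0.05 s, during which the arm holds its last target.

TASK

Pack the display kit into the plywood rack: first stand every display foot on the bench upright in a pocket of its own, right down on the pocket floor, then lay the grey separator sheet over them, batten up, squarely centred on the ledges between the two end boards. Finally lay the two black power-supply bricks flat on the sheet, one on each side of the batten, well within the sheet, and do not knock over the bottle or the spray cans.

Things in the scene. Friction and masses are not known exactly. Their poses are not given: they have to be found in the camera images.
- rack: Fixed plywood packing rack, 138 mm (its x) by 258 mm (its y); z up; origin under its centre, on the table. Low grid of 2 x 3 square pockets, 54 mm wide and 38 mm deep: centres at x = -32, +32 mm, y = -64, 0, +64 mm, floor 10 mm, 10 mm dividers up to 48 mm above the table. End boards at +y and -y; the long sides are open above the grid.
- rack_ledges (a point): Centre of the rack at ledge height, 106 mm above the table, where the middle of the sheet's underside belongs; axes as the rack's. Inside each end board (inner faces at y = +117 and -117 mm, tops 126 mm above the table) a ledge 16 mm wide (|y| from 101 to 117 mm) runs the rack's full width.
- sheet: Loose stiff grey separator sheet, 130 mm (x) by 224 mm (y) by 8 mm, with a wooden batten on its upper face as a handle: 100 mm along x, 20 mm wide along y, across the middle, from 8 to 40 mm above the underside. Origin: centre of the underside; z up, out of the batten side. Lies flat on the table at the start.
- foot1: Display foot standing upright: black rubber-shod round base 44 mm in diameter and 32 mm high, with an aluminium stem 26 mm in diameter up to 90 mm. Origin: centre of the underside; z along the stem. Three to five of the five are there (None at the start: absent).
- foot2: Display foot standing upright: black rubber-shod round base 44 mm in diameter and 32 mm high, with an aluminium stem 26 mm in diameter up to 90 mm. Origin: centre of the underside; z along the stem. Three to five of the five are there (None at the start: absent).
- foot3: Display foot standing upright: black rubber-shod round base 44 mm in diameter and 32 mm high, with an aluminium stem 26 mm in diameter up to 90 mm. Origin: centre of the underside; z along the stem. Three to five of the five are there (None at the start: absent).
- foot4: Display foot standing upright: black rubber-shod round base 44 mm in diameter and 32 mm high, with an aluminium stem 26 mm in diameter up to 90 mm. Origin: centre of the underside; z along the stem. Three to five of the five are there (None at the start: absent).
- foot5: Display foot standing upright: black rubber-shod round base 44 mm in diameter and 32 mm high, with an aluminium stem 26 mm in diameter up to 90 mm. Origin: centre of the underside; z along the stem. Three to five of the five are there (None at the start: absent).
- brick1: Black power-supply brick, 56 mm (x) by 80 mm (y) by 34 mm high, lying flat. Origin: centre of the underside.
- brick1_centre (a point): Middle of the power-supply brick1, 17 mm above its underside.
- brick2: Black power-supply brick, 56 mm (x) by 80 mm (y) by 34 mm high, lying flat. Origin: centre of the underside.
- brick2_centre (a point): Middle of the power-supply brick2, 17 mm above its underside.
- bottle: Tall green bottle, 72 mm in diameter, 220 mm high, standing; origin under its centre. Bystander.
- can1: Spray can, 58 mm in diameter, 180 mm high, standing; origin under its centre. Bystander.
- can2: Second spray can, 58 mm in diameter, 180 mm high, standing; origin under its centre. Bystander.
- tape: Yellow tape roll, 70 mm in diameter, 30 mm high, among the feet; origin under its centre. Bystander.
- carton: Small brown carton, 55 by 65 by 40 mm, among the feet; origin under its centre. Bystander.

How it is judged:
On the way, in this order (a step that is already met when the one before it is completed fails the run):
1. every foot present stands upright on the floor of a pocket (z of foot1 in the frame of rack between 0.006 and 0.015 m and x of foot1 in the frame of rack between -0.045 and 0.045 m and y of foot1 in the frame of rack between -0.077 and 0.077 m and angle between each of foot1, foot2, foot3, foot4, foot5's own z axis and vertical below 0.12 rad and z of foot2 in the frame of rack between 0.006 and 0.015 m and x of foot2 in the frame of rack between -0.045 and 0.045 m and y of foot2 in the frame of rack between -0.077 and 0.077 m and z of foot3 in the frame of rack between 0.006 and 0.015 m and x of foot3 in the frame of rack between -0.045 and 0.045 m and y of foot3 in the frame of rack between -0.077 and 0.077 m and z of foot4 in the frame of rack between 0.006 and 0.015 m and x of foot4 in the frame of rack between -0.045 and 0.045 m and y of foot4 in the frame of rack between -0.077 and 0.077 m and z of foot5 in the frame of rack between 0.006 and 0.015 m and x of foot5 in the frame of rack between -0.045 and 0.045 m and y of foot5 in the frame of rack between -0.077 and 0.077 m), for 0.2 s.
2. the separator sheet lies flat on both ledges, batten up, over the feet (all of step 1 and x of sheet in the frame of rack between -0.015 and 0.015 m and y of sheet in the frame of rack between -0.009 and 0.009 m and z of sheet in the frame of rack between 0.102 and 0.11 m and angle between sheet's own z axis and vertical below 0.05 rad and angle between the x axis of sheet and the x axis of rack, either way round below 0.1 rad), for 0.2 s.
3. both bricks lie flat on the sheet, one on each side of the batten ((((z of brick1_centre in the frame of sheet between 0.021 and 0.029 m and x of brick1_centre in the frame of sheet between -0.04 and 0.04 m and y of brick1_centre in the frame of sheet between 0.034 and 0.094 m) and (z of brick2_centre in the frame of sheet between 0.021 and 0.029 m and x of brick2_centre in the frame of sheet between -0.04 and 0.04 m and y of brick2_centre in the frame of sheet between -0.094 and -0.034 m)) or ((z of brick1_centre in the frame of sheet between 0.021 and 0.029 m and x of brick1_centre in the frame of sheet between -0.04 and 0.04 m and y of brick1_centre in the frame of sheet between -0.094 and -0.034 m) and (z of brick2_centre in the frame of sheet between 0.021 and 0.029 m and x of brick2_centre in the frame of sheet between -0.04 and 0.04 m and y of brick2_centre in the frame of sheet between 0.034 and 0.094 m)))), for 0.2 s.
At the end, for the whole second after the job is handed in: Each foot upright on a pocket floor (5 mm, 0.12 rad); sheet level on both ledges, batten up, within 15 mm of the rack's centre across it, 9 mm along it, 0.1 rad; bricks flat on it, one each side of the batten, centres within 40 mm of its middle line, 34 to 94 mm from the batten's; all at rest (all of step 2 and (((z of brick1_centre in the frame of sheet between 0.021 and 0.029 m and x of brick1_centre in the frame of sheet between -0.04 and 0.04 m and y of brick1_centre in the frame of sheet between 0.034 and 0.094 m) and (z of brick2_centre in the frame of sheet between 0.021 and 0.029 m and x of brick2_centre in the frame of sheet between -0.04 and 0.04 m and y of brick2_centre in the frame of sheet between -0.094 and -0.034 m)) or ((z of brick1_centre in the frame of sheet between 0.021 and 0.029 m and x of brick1_centre in the frame of sheet between -0.04 and 0.04 m and y of brick1_centre in the frame of sheet between -0.094 and -0.034 m) and (z of brick2_centre in the frame of sheet between 0.021 and 0.029 m and x of brick2_centre in the frame of sheet between -0.04 and 0.04 m and y of brick2_centre in the frame of sheet between 0.034 and 0.094 m))) and linear speed of each of foot1, foot2, foot3, foot4, foot5, sheet, brick1, brick2 below 0.02 m/s); the robot touches nothing.
It fails at once if the bottle or a spray can is knocked over (angle between any of bottle, can1, can2's own z axis and vertical above 0.6 rad).
Of foot1, foot2, foot3, foot4, foot5 only 3 to 5 are there at a start; the rules pass over those that are not, and their reading is None.
At some moment in a run one of foot1, foot2, foot3, foot4, foot5, sheet may be knocked a few centimetres aside while the robot is not near it.
Once in a run the grip may slacken for a moment while it holds something.
It also fails if it takes over 210 s, if anything falls off the work surface, if the arm or the gripper's body presses on something with over 40 N, if the wrist force passes 120 N, or if a joint passes its speed limit or range.

## Working session

There is one attempt and no reset: what is moved stays moved. The work goes in short steps, Python scripts to look and compute and a shell command to move; the robot and the scene stay as the last step left them, time stands still between calls to the robot, and variables do not carry over. Pictures are saved under pics/ and viewed, and the job is handed in when it is done.

```bash
ls; mkdir -p pics
python3 - <<'E'
from rig import bot
import cv2
print(bot.sense())
for n in ("scene","top","wrist"):
    c=bot.capture(n); cv2.imwrite(f"pics/{n}0.png",c["color"][:,:,::-1])
    print(n,c["camera_matrix"],c.get("R"),c.get("t"),c.get("hand_eye"))
E
```

```text
pics
{'time': 0.0, 'joint_pos': array([ 1.04701813e+00,  2.87189297e-01,  1.57817538e+00,  1.48912264e-06,
        1.27861120e+00, -1.50000991e-01]), 'qd': array([-0.00034833, -0.00160735,  0.00184041,  0.00144447,  0.00078202,
       -0.00125508]), 'tau': array([ 1.14814731e-03, -4.05992889e+01, -2.92624176e+01, -1.59520469e-04,
        5.95895035e-03,  4.19934125e-06]), 'tool_pos': array([0.24610505, 0.6278279 , 0.22993231]), 'ee_rot': array([-3.13923641e+00, -3.57554996e-04,  2.76781460e+00]), 'wrist_force': array([-0.79964101, -0.01339604, -0.19332552]), 'torque': array([-0.03338108, -0.02767492,  0.02372527]), 'finger_gap': 0.08535459974039714}
scene [[570.32683878   0.         327.50492484]
 [  0.         570.32683878 230.29476021]
 [  0.           0.           1.        ]] [[-0.58046153  0.81417987 -0.01324967]
 [ 0.59469523  0.41275482 -0.68990655]
 [-0.55623916 -0.40834373 -0.72377718]] [ 0.34714887 -0.25102163  1.52563818] None
top [[559.20409655   0.         325.08515073]
 [  0.         559.20409655 234.649553  ]
 [  0.           0.           1.        ]] [[-0.02154684 -0.99961332  0.01757686]
 [-0.99230628  0.0192388  -0.1223034 ]
 [ 0.12191795 -0.02007688 -0.99233711]] [-0.02898994  0.58167355  1.41681034] None
wrist [[369.46435276   0.         322.53653692]
 [  0.         369.46435276 246.43856058]
 [  0.           0.           1.        ]] None None [[-2.77319907e-06 -9.49809044e-01 -3.12830273e-01  8.07845152e-02]
 [ 9.99999623e-01 -2.74387899e-04  8.24226208e-04  1.05806144e-03]
 [-8.68694348e-04 -3.12830153e-01  9.49808686e-01 -1.42610287e-01]
 [ 0.00000000e+00  0.00000000e+00  0.00000000e+00  1.00000000e+00]]
```

View pics/scene0.png

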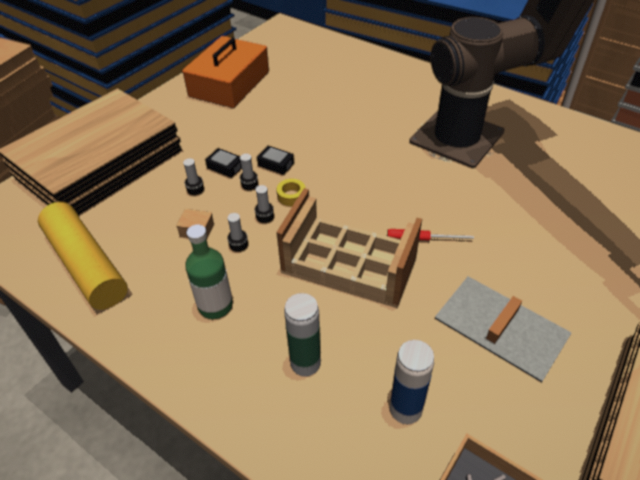

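View pics/top0.png

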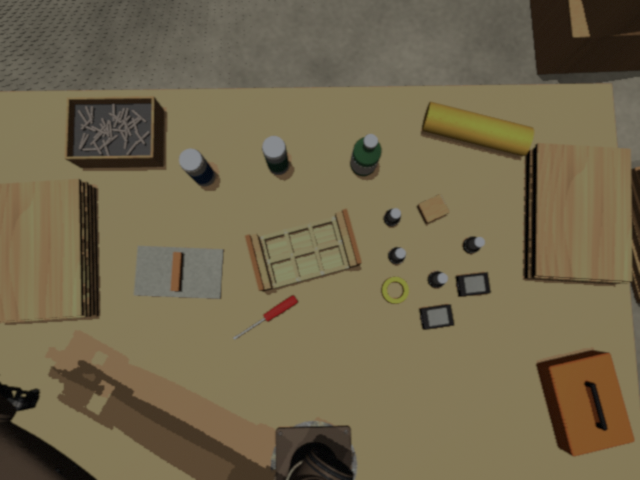

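View pics/wrist0.png

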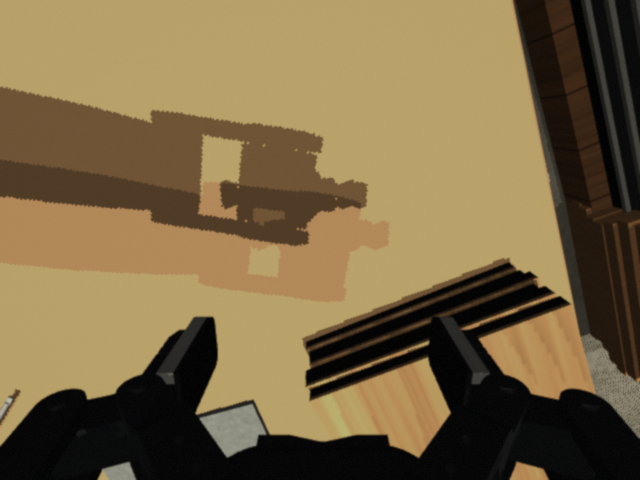

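Four feet are visible (top view: stem tops about (396,213), (400,253), (477,241), (441,278)). The bricks are at (473,285) and (437,317), the rack at (302,250) and the sheet at (179,272). I'll enlarge these.

```bash
cat > h.py <<'E'
import numpy as np, cv2
from scipy.spatial.transform import Rotation as Ro
from rig import bot
def px2w(c,u,v,z):
    K=c["camera_matrix"];R=np.array(c["R"]);t=np.array(c["t"]).ravel()
    d=R.T@np.linalg.solve(K,[u,v,1.]);o=-R.T@t
    return o+d*(z-o[2])/d[2]
def w2px(c,X):
    p=c["camera_matrix"]@(np.array(c["R"])@np.array(X)+np.array(c["t"]).ravel());return p[:2]/p[2]
def cap(n):
    s=bot.sense();c=bot.capture(n);c=dict(c)
    if n=="wrist":
        T=np.eye(4);T[:3,:3]=Ro.from_euler("xyz",s["ee_rot"]).as_matrix();T[:3,3]=s["tool_pos"]
        M=np.linalg.inv(T@c["hand_eye"]);c["R"]=M[:3,:3];c["t"]=M[:3,3]
    return c
def save(c,name,box=None,k=1,draw=()):
    im=c["color"][:,:,::-1].copy()
    for u,v in draw: cv2.circle(im,(int(round(u)),int(round(v))),2,(0,0,255),-1)
    if box: x0,y0,x1,y1=box; im=im[y0:y1,x0:x1]
    im=cv2.resize(im,None,fx=k,fy=k,interpolation=cv2.INTER_CUBIC)
    cv2.imwrite("pics/"+name,im)
def plan(pos,yaw,cmd=None):
    """slide mm/turn for target TCP pos, tool down with yaw; from measured pose"""
    s=bot.sense();R=Ro.from_euler("xyz",s["ee_rot"]);
    R1=Ro.from_euler("xyz",[np.pi,0,yaw])
    sl=R.inv().apply(np.array(pos)-s["tool_pos"])*1000
    tu=(R.inv()*R1).as_rotvec()
    # half-turn alternative
    R2=Ro.from_euler("xyz",[np.pi,0,yaw+np.pi]);t2=(R.inv()*R2).as_rotvec()
    print("slide",np.round(sl,1),"turn",np.round(tu,3),"alt",np.round(t2,3),"dist",round(np.linalg.norm(sl)))
    return sl,tu
def st():
    s=bot.sense();print("t%.2f"%s["time"],"pos",np.round(s["tool_pos"],4),"rpy",np.round(s["ee_rot"],3),"F",np.round(s["wrist_force"],1),"gap",round(s["finger_gap"],4),"j",np.round(s["joint_pos"],2))
E
python3 - <<'E'
from h import *
c=cap("top")
save(c,"topA.png",(360,190,520,340),5)
save(c,"topB.png",(240,200,370,300),6)
save(c,"topC.png",(125,235,235,310),7)
E
```

```text
(no output)
```

View pics/topA.png

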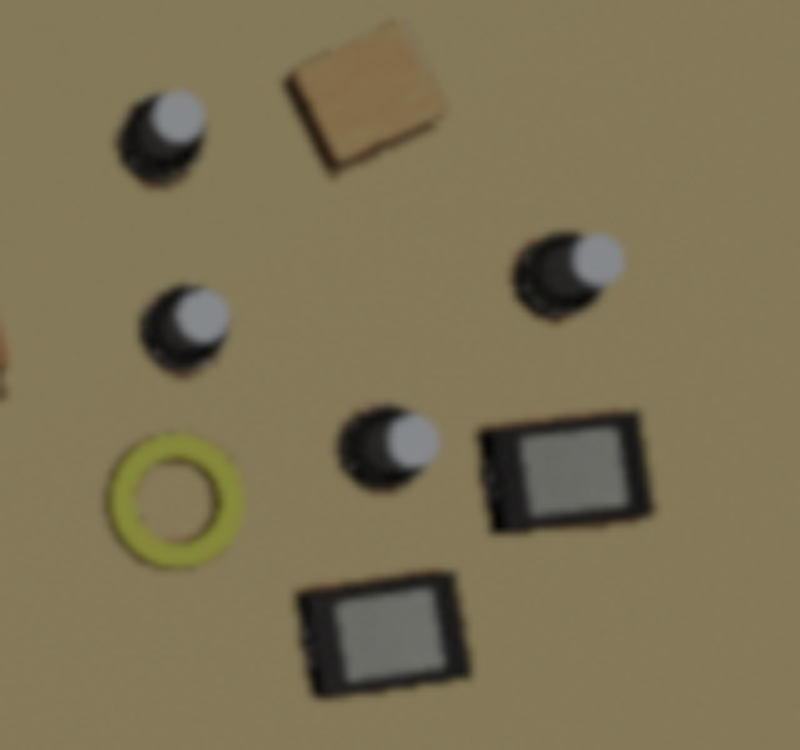

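View pics/topB.png

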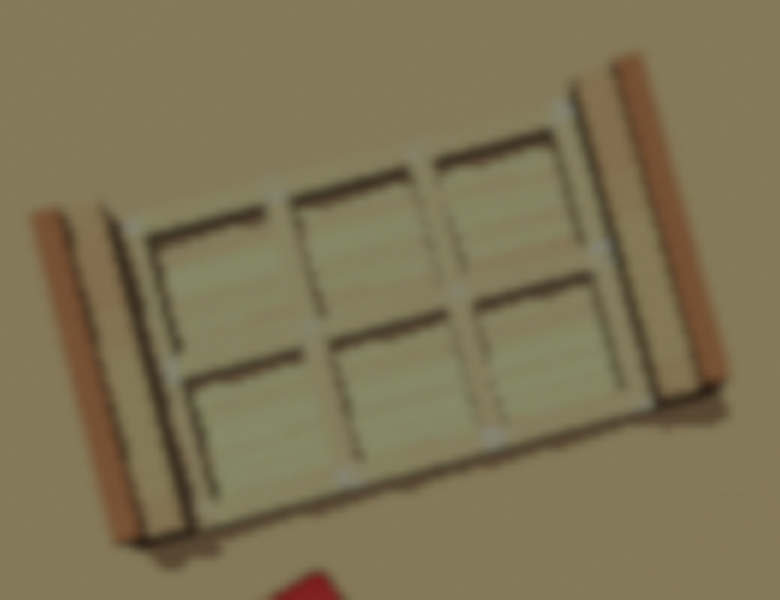

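View pics/topC.png

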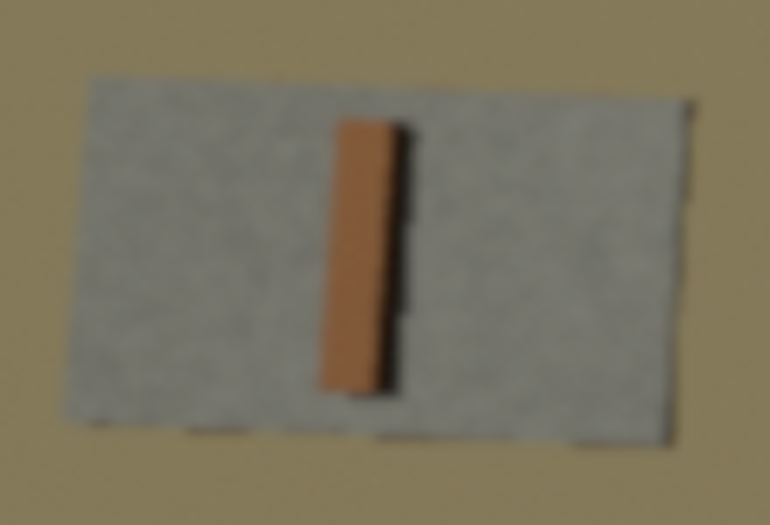

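```bash
cat > m0.py <<'E'
from h import *
c=cap("top")
def P(o,k,pts,z): return np.array([px2w(c,o[0]+(p[0]+.5)/k-.5,o[1]+(p[1]+.5)/k-.5,z) for p in pts])
np.set_printoptions(precision=4,suppress=True)
f=P((360,190),5,[(179,117),(202,316),(599,260),(412,442)],.09);print("feet",f)
b=P((360,190),5,[(575,472),(391,635)],.034);print("bricks lab",b)
for q in ([(525,430),(617,424),(630,508),(537,516)],[(340,595),(434,585),(446,672),(352,682)]):
    w=P((360,190),5,q,.034); print(w.mean(0),np.linalg.norm(np.diff(w[:,:2],axis=0),axis=1),np.arctan2(*(w[1]-w[0])[1::-1]))
r=P((240,200),6,[(32,212),(115,540),(727,382),(642,55)],.126);print("rack",r.mean(0),r)
d=P((240,200),6,[(312,328),(458,295)],.048);print("div",d.mean(0),np.arctan2(*(d[1]-d[0])[1::-1]),np.linalg.norm(d[1]-d[0]))
e=(r[3]+r[2]-r[0]-r[1])/2;print("axis",np.arctan2(e[1],e[0]),np.linalg.norm(e))
s=P((125,235),7,[(92,78),(693,102),(670,445),(66,420)],.008);print("sheet",s.mean(0));e=(s[1]+s[2]-s[0]-s[3])/2;print(np.arctan2(e[1],e[0]),np.linalg.norm(e))
s=P((125,235),7,[(338,120),(392,122),(376,392),(322,390)],.04);print("bat",s.mean(0));e=(s[0]+s[1]-s[2]-s[3])/2;print(np.arctan2(e[1],e[0]),np.linalg.norm(e))
for n,(u,v,z) in dict(bottle=(371,142,.22),can1=(274,147,.18),can2=(192,159,.18),tape=(395,290,.03),carton=(432,209,.04)).items(): print(n,px2w(c,u,v,z))
E
python3 m0.py
```

```text
feet [[ 0.6258 -0.218   0.09  ]
 [ 0.525  -0.2258  0.09  ]
 [ 0.5492 -0.4266  0.09  ]
 [ 0.4601 -0.3281  0.09  ]]
bricks lab [[ 0.4452 -0.4247  0.034 ]
 [ 0.3639 -0.3254  0.034 ]]
[ 0.4465 -0.426   0.034 ] [0.0481 0.0436 0.0486] -1.5268713271557235
[ 0.3647 -0.3265  0.034 ] [0.0489 0.0445 0.0487] -1.4880162573354423
rack [0.5361 0.0154 0.126 ] [[ 0.573   0.1557  0.126 ]
 [ 0.4401  0.1231  0.126 ]
 [ 0.4984 -0.124   0.126 ]
 [ 0.6328 -0.0931  0.126 ]]
div [0.537 0.015 0.048] -1.3673400591958127 0.06392761275546799
axis -1.336953949871762 0.25489925197355945
sheet [0.494  0.3428 0.008 ]
-1.6320926484898608 0.22453323184974142
bat [0.4941 0.3436 0.04  ]
-0.0480070298574146 0.09865671922391774
bottle [ 0.7725 -0.1482  0.22  ]
can1 [0.7758 0.0791 0.18  ]
can2 [0.7498 0.2733 0.18  ]
tape [ 0.4342 -0.2185  0.03  ]
carton [ 0.6426 -0.3218  0.04  ]
```

Run:
```python
from h import *
st(); plan([.53,-.06,.33],1.796)
```

```text
t0.25 pos [0.2463 0.6281 0.2306] rpy [-3.14  -0.     2.768] F [-1.  -0.2 -0.2] gap 0.085 j [ 1.05  0.29  1.58  0.    1.28 -0.15]
slide [-515.4 -537.1  -98.8] turn [-0.001  0.     0.972] alt [-0.00e+00 -1.00e-03 -2.17e+00] dist 751
```

```bash
python3 -m creep '{"slide":[[-515,-537,-99],[-515,-537,-99],[-515,-537,-99],[-515,-537,-99],[-515,-537,-99],[-515,-537,-99],[-515,-537,-99],[-515,-537,-99]],"turn":[[0,0,0.972],[0,0,0.972],[0,0,0.972],[0,0,0.972],[0,0,0.972],[0,0,0.972],[0,0,0.972],[0,0,0.972]],"grip":[0,0,0,0,0,0,0,0]}' 80; python3 -c "
from h import *
st();plan([.53,-.06,.33],1.796)"
```

```text
time: 1.25
tool_pos: [0.4355, 0.1682, 0.2978]
ee_rot: [3.141, 0.0, 1.796]
wrist_force: [0.5, 0.2, 0.1]
finger_gap: 0.0855
t1.25 pos [0.4355 0.1682 0.2978] rpy [3.141 0.    1.796] F [0.5 0.2 0.1] gap 0.0855 j [ 0.15 -0.24  1.99  0.    1.39 -0.07]
slide [-243.6   41.2  -32.2] turn [ 0.001  0.    -0.   ] alt [ 0.000e+00 -2.000e-03  3.142e+00] dist 249
```

```bash
python3 -m creep '{"slide":[[-240,41,-32],[-240,41,-32],[-240,41,-32],[-240,41,-32],[-240,41,-32],[-240,41,-32]],"turn":[[0,0,0],[0,0,0],[0,0,0],[0,0,0],[0,0,0],[0,0,0]],"grip":[0,0,0,0,0,0]}' 80; python3 -c "
from h import *
st();c=cap('wrist');save(c,'w1.png')
g=[(x,y) for x in (-.069,0,.069) for y in (-.032,.032)]
R=Ro.from_euler('z',.22).as_matrix()
print([list(np.round(w2px(c,R@[x,y,.048]+[.5365,.015,0]))) for x,y in g])"
```

```text
time: 2.0
tool_pos: [0.5284, -0.0545, 0.3289]
ee_rot: [-3.141, -0.001, 1.795]
wrist_force: [-0.4, -0.1, -0.9]
finger_gap: 0.0855
t2.00 pos [ 0.5284 -0.0545  0.3289] rpy [-3.141e+00 -1.000e-03  1.795e+00] F [-0.4 -0.1 -0.9] gap 0.0855 j [-0.29 -0.09  1.81  0.    1.43 -0.52]
[[np.float64(282.0), np.float64(169.0)], [np.float64(280.0), np.float64(109.0)], [np.float64(343.0), np.float64(170.0)], [np.float64(344.0), np.float64(109.0)], [np.float64(404.0), np.float64(170.0)], [np.float64(408.0), np.float64(109.0)]]
```

View pics/w1.png

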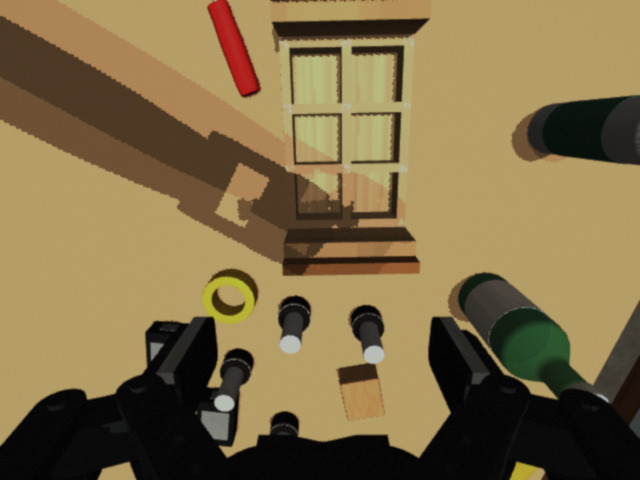

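Run:
```python
from h import *
im=cv2.imread("pics/w1.png")[0:290,260:440]
cv2.imwrite("pics/w1z.png",cv2.resize(im,None,fx=4,fy=4,interpolation=cv2.INTER_CUBIC)[0:600]); cv2.imwrite("pics/w1y.png",cv2.resize(im,None,fx=4,fy=4,interpolation=cv2.INTER_CUBIC)[580:])
```

```text
(no output)
```

View pics/w1z.png

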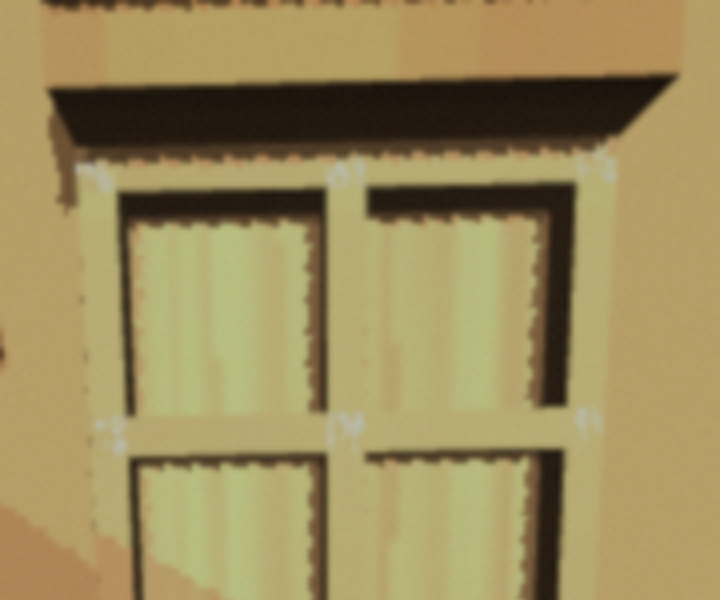

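View pics/w1y.png

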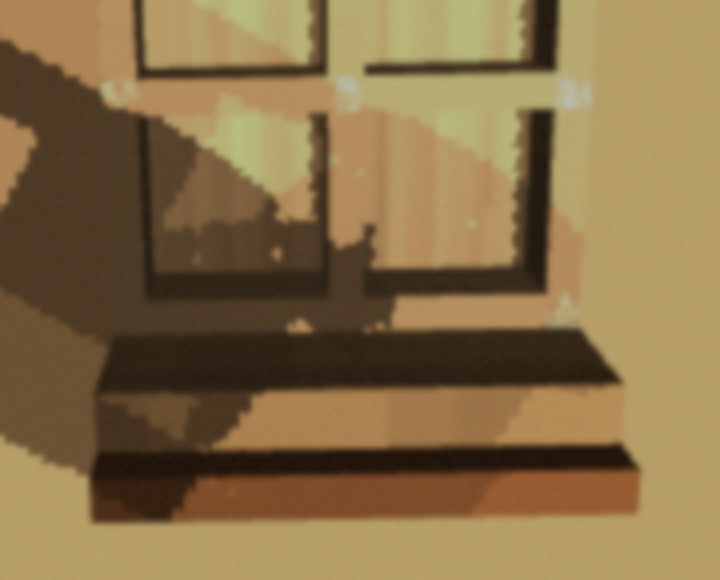

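```bash
cat > rack.py <<'E'
from h import *
from scipy.optimize import least_squares
T=dict(bot.capture("top")); 
W=dict(bot.capture("wrist")); M=np.eye(4);M[:3,:3]=Ro.from_euler("xyz",[-3.141,-.001,1.795]).as_matrix();M[:3,3]=[.5284,-.0545,.3289]
M=np.linalg.inv(M@W["hand_eye"]);W["R"]=M[:3,:3];W["t"]=M[:3,3]
w=[]
for u,v,x,y,z in [(102,436,-64,32,48),(347,432,0,32,48),(586,424,64,32,48),(118,675,-64,-32,48),(347,673,0,-32,48),(574,673,64,-32,48),(98,970,-69,-101,106),(620,962,69,-101,106),(92,1056,-69,-117,126),(638,1050,69,-117,126),(93,1100,-69,-129,126),(638,1092,69,-129,126)]:
    w.append((260+(u+.5)/4-.5,(v+.5)/4-.5,x/1e3,y/1e3,z/1e3))
t=[]
for u,v,x,y,z in [(312,328,0,32,48),(458,295,0,-32,48),(32,212,69,129,126),(115,540,-69,129,126),(727,382,-69,-129,126),(642,55,69,-129,126),(170,365,0,96,48),(600,248,0,-96,48),(275,190,64,32,48),(418,158,64,-32,48),(347,475,-64,32,48),(494,440,-64,-32,48)]:
    t.append((240+(u+.5)/6-.5,200+(v+.5)/6-.5,x/1e3,y/1e3,z/1e3))
def res(p,c,L):
    R=Ro.from_euler("z",p[2]).as_matrix()
    return np.concatenate([w2px(c,R@[x,y,z]+[p[0],p[1],0])-[u,v] for u,v,x,y,z in L])
for n,f in dict(top=lambda p:res(p,T,t),wrist=lambda p:res(p,W,w),both=lambda p:np.r_[res(p,T,t)*2.2,res(p,W,w)]).items():
    s=least_squares(f,[.5365,.015,.22]);print(n,np.round(s.x,4),"rms",np.sqrt(np.mean(s.fun**2)))
E
python3 rack.py
```

```text
top [0.5366 0.0153 0.2346] rms 0.5570939260956645
wrist [0.5388 0.0175 0.2426] rms 0.674250381007057
both [0.5378 0.0165 0.243 ] rms 1.454008796518981
```

Run:
```python
import sys; sys.argv=['x']
from rack import *
for u,v in [(373,354),(290,344),(224,403)]: print(px2w(W,u,v,.09))
R=Ro.from_euler("z",.24).as_matrix()
for x in(-.032,.032):
  for y in (-.064,0,.064): print(x,y,np.round(R@[x,y,0]+[.5378,.0165,0],4))
st(); plan([.6258,-.2175,.16],1.81)
```

```text
top [0.5366 0.0153 0.2346] rms 0.5570939260956645
wrist [0.5388 0.0175 0.2426] rms 0.6742368498801474
both [0.5378 0.0165 0.243 ] rms 1.4541256523447
[ 0.62764335 -0.21616267  0.09      ]
[ 0.527714   -0.22480756  0.09      ]
[ 0.46325383 -0.32758872  0.09      ]
-0.032 -0.064 [ 0.5219 -0.0533  0.    ]
-0.032 0 [0.5067 0.0089 0.    ]
-0.032 0.064 [0.4915 0.0711 0.    ]
0.032 -0.064 [ 0.5841 -0.0381  0.    ]
0.032 0 [0.5689 0.0241 0.    ]
0.032 0.064 [0.5537 0.0863 0.    ]
t2.25 pos [ 0.5284 -0.0534  0.3292] rpy [ 3.142 -0.     1.798] F [0.1 0.9 0.3] gap 0.0852 j [-0.29 -0.1   1.81  0.    1.43 -0.52]
slide [-181.8   58.   169.2] turn [ 0.    -0.    -0.012] alt [-0.    -0.     3.129] dist 255
```

Run:
```python
from h import *
plan([.627,-.217,.16],1.81)
plan([.627,-.217,.045],1.81)
```

```text
slide [-181.6   59.3  169.2] turn [ 0.    -0.    -0.012] alt [-0.    -0.     3.129] dist 255
slide [-181.6   59.3  284.2] turn [ 0.    -0.    -0.012] alt [-0.    -0.     3.129] dist 342
```

```bash
python3 -m creep '{"slide":[[-182,59,160],[-182,59,160],[-182,59,160],[-182,59,160],[-182,59,160],[-182,59,220],[-182,59,284],[-182,59,284]],"turn":[[0,0,-0.012],[0,0,-0.012],[0,0,-0.012],[0,0,-0.012],[0,0,-0.012],[0,0,-0.012],[0,0,-0.012],[0,0,-0.012]],"grip":[0,0,0,0,0,0,0,0]}' 80; python3 -m creep '{"slide":[[0,0,0],[0,0,0],[0,0,0],[0,0,0]],"turn":[[0,0,0],[0,0,0],[0,0,0],[0,0,0]],"grip":[1,1,1,1]}' 80;  python3 -c "
from h import *
st();c=cap('wrist');save(c,'w2.png')"
```

```text
time: 3.25
tool_pos: [0.623, -0.2154, 0.0405]
ee_rot: [-3.133, -0.008, 1.809]
wrist_force: [0.7, 0.6, -0.3]
finger_gap: 0.0855
time: 3.75
tool_pos: [0.6286, -0.2196, 0.0482]
ee_rot: [3.138, 0.003, 1.808]
wrist_force: [0.1, 0.2, 5.6]
finger_gap: 0.0238
t3.75 pos [ 0.6286 -0.2196  0.0482] rpy [3.138e+00 3.000e-03 1.808e+00] F [0.1 0.2 5.6] gap 0.0238 j [-0.49  0.46  1.71  0.    0.97 -0.73]
```

View pics/w2.png

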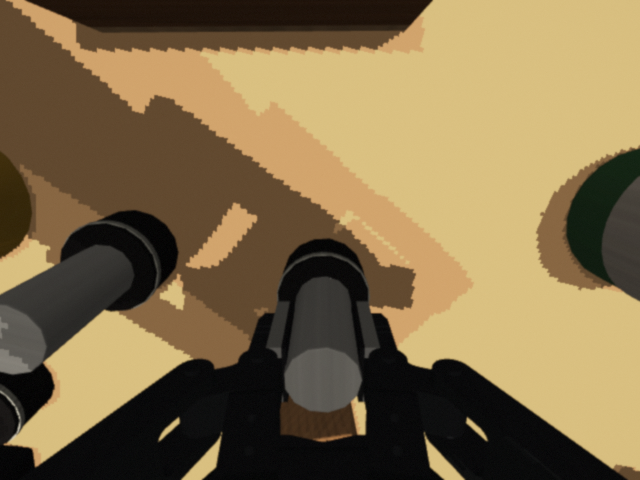

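The foot is held upright between the pads. I'll lift it and carry it to the far pocket.

```bash
python3 -m creep '{"slide":[[0,0,-60],[0,0,-120],[0,0,-155],[0,0,-155]],"turn":[[0,0,0],[0,0,0],[0,0,0],[0,0,0]],"grip":[1,1,1,1]}' 80;  python3 -c "
from h import *
st();plan([.5537,.0863,.21],1.811)"
```

```text
time: 4.3
tool_pos: [0.6285, -0.2199, 0.2044]
ee_rot: [3.136, 0.005, 1.808]
wrist_force: [-0.5, 0.2, -2.5]
finger_gap: 0.0239
t4.30 pos [ 0.6285 -0.2199  0.2044] rpy [3.136 0.005 1.808] F [-0.5  0.2 -2.5] gap 0.0239 j [-0.49  0.28  1.63 -0.    1.22 -0.73]
slide [315.2  -0.8  -7.2] turn [ 0.006  0.005 -0.003] alt [ 0.008 -0.009  3.138] dist 315
```

```bash
python3 -m creep '{"slide":[[315,-1,-7],[315,-1,-7],[315,-1,-7],[315,-1,-7],[315,-1,-7],[315,-1,-7],[315,-1,-7],[315,-1,-7]],"turn":[[0.006,0.005,-0.003],[0.006,0.005,-0.003],[0.006,0.005,-0.003],[0.006,0.005,-0.003],[0.006,0.005,-0.003],[0.006,0.005,-0.003],[0.006,0.005,-0.003],[0.006,0.005,-0.003]],"grip":[1,1,1,1,1,1,1,1]}' 80;  python3 -c "
from h import *
st();plan([.5537,.0863,.11],1.811);c=cap('wrist');save(c,'w3.png')"
```

```text
time: 5.3
tool_pos: [0.5517, 0.0858, 0.2059]
ee_rot: [-3.134, -0.005, 1.809]
wrist_force: [-0.2, -1.1, -2.4]
finger_gap: 0.0244
t5.30 pos [0.5517 0.0858 0.2059] rpy [-3.134 -0.005  1.809] F [-0.2 -1.1 -2.4] gap 0.0244 j [-0.03  0.06  1.89  0.    1.21 -0.27]
slide [-0.5  2.8 95.9] turn [-0.008 -0.005 -0.002] alt [-0.008  0.013  3.14 ] dist 96
```

View pics/w3.png

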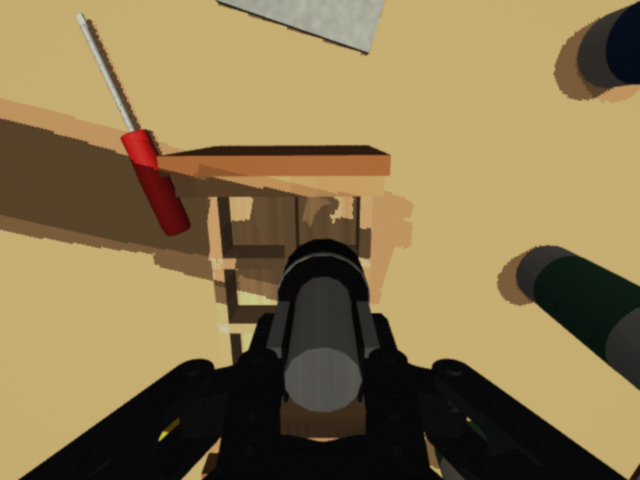

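```bash
python3 -m creep '{"slide":[[0,0,0],[0,1,30],[0,1,70],[0,1,100],[0,1,100],[0,1,100]],"turn":[[0,0,0],[0,0,0],[0,0,0],[0,0,0],[0,0,0],[0,0,0]],"grip":[1,1,1,1,1,1]}' 80;  python3 -c "
from h import *
st();plan([.5537,.0863,.056],1.811);c=cap('wrist');save(c,'w4.png')"
```

```text
time: 6.1
tool_pos: [0.5534, 0.0872, 0.1087]
ee_rot: [-3.138, -0.004, 1.81]
wrist_force: [1.1, -0.0, -1.0]
finger_gap: 0.0239
t6.10 pos [0.5534 0.0872 0.1087] rpy [-3.138 -0.004  1.81 ] F [ 1.1 -0.  -1. ] gap 0.0239 j [-0.03  0.17  1.95  0.    1.02 -0.27]
slide [-1.1  0.3 52.7] turn [-0.004 -0.004 -0.001] alt [-0.007  0.006  3.141] dist 53
```

View pics/w4.png

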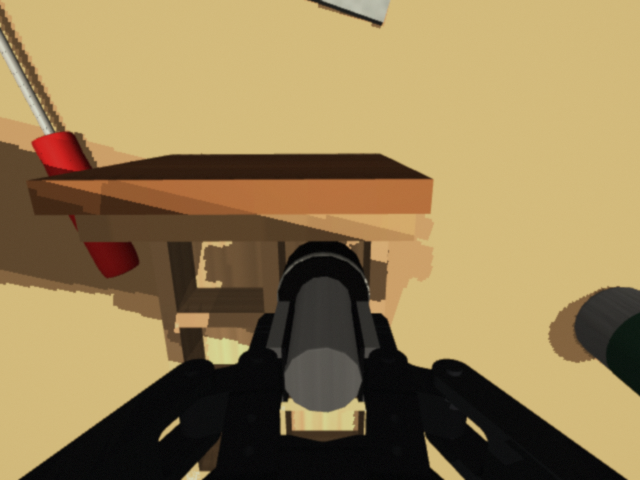

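```bash
python3 -m creep '{"slide":[[-1,0,15],[-1,0,30],[-1,0,42],[-1,0,48],[-1,0,48]],"turn":[[0,0,0],[0,0,0],[0,0,0],[0,0,0],[0,0,0]],"grip":[1,1,1,1,1]}' 80;  python3 -c "
from h import *
st();plan([.5537,.0863,.056],1.811)"
```

```text
time: 6.78
tool_pos: [0.5521, 0.0869, 0.0589]
ee_rot: [-3.135, -0.005, 1.811]
wrist_force: [0.5, 0.2, -2.7]
finger_gap: 0.0243
t6.78 pos [0.5521 0.0869 0.0589] rpy [-3.135 -0.005  1.811] F [ 0.5  0.2 -2.7] gap 0.0243 j [-0.03  0.24  1.97  0.    0.93 -0.27]
slide [-0.9  1.4  2.9] turn [-0.006 -0.005 -0.   ] alt [-0.008  0.01   3.141] dist 3
```

```bash
python3 -m creep '{"slide":[[0,0,2],[0,0,3],[0,0,3],[0,0,3],[0,0,3],[0,0,3]],"turn":[[0,0,0],[0,0,0],[0,0,0],[0,0,0],[0,0,0],[0,0,0]],"grip":[1,1,1,0.45,0.45,0.45]}' 80;  python3 -c "
from h import *
st();c=cap('wrist');save(c,'w5.png');plan([.5269,-.2253,.2],1.811);plan([.5269,-.2253,.045],1.811)"
```

```text
time: 7.52
tool_pos: [0.5521, 0.0868, 0.0562]
ee_rot: [-3.136, -0.005, 1.811]
wrist_force: [-0.0, 1.2, 0.6]
finger_gap: 0.0469
t7.53 pos [0.5521 0.0868 0.0562] rpy [-3.136 -0.005  1.811] F [-0.   1.2  0.6] gap 0.0469 j [-0.03  0.25  1.98  0.    0.92 -0.27]
slide [-296.4  -99.5 -144.8] turn [-0.006 -0.005 -0.   ] alt [-0.008  0.009  3.141] dist 345
slide [-297.2  -98.5   10.2] turn [-0.006 -0.005 -0.   ] alt [-0.008  0.009  3.141] dist 313
```

View pics/w5.png

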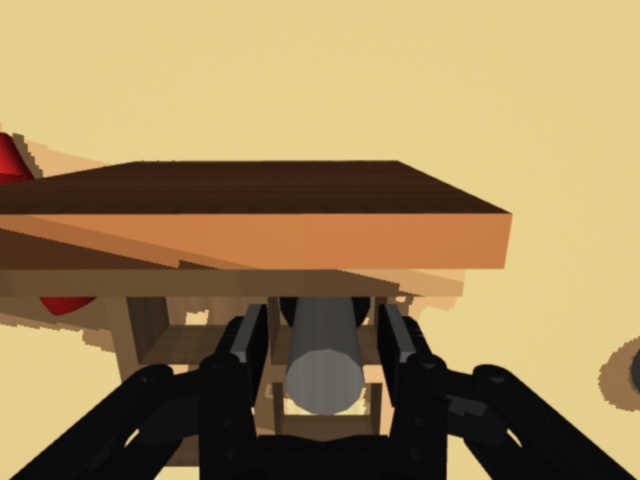

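Foot 1 is released upright in the pocket. Next foot.

```bash
python3 -m creep '{"slide":[[0,0,-60],[0,0,-120],[-20,-7,-145],[-297,-99,-145],[-297,-99,-145],[-297,-99,-145],[-297,-99,-145],[-297,-99,-145]],"turn":[[0,0,0],[-0.006,-0.005,0],[-0.006,-0.005,0],[-0.006,-0.005,0],[-0.006,-0.005,0],[-0.006,-0.005,0],[-0.006,-0.005,0],[-0.006,-0.005,0]],"grip":[0.45,0.45,0,0,0,0,0,0]}' 80;  python3 -c "
from h import *
st();c=cap('wrist');save(c,'w6.png');plan([.5269,-.2253,.13],1.811);plan([.5269,-.2253,.045],1.811);print(w2px(c,[.5269,-.2253,.09]))"
```

```text
time: 8.57
tool_pos: [0.5269, -0.2284, 0.2003]
ee_rot: [3.141, 0.0, 1.809]
wrist_force: [0.2, 0.6, 0.0]
finger_gap: 0.0854
t8.57 pos [ 0.5269 -0.2284  0.2003] rpy [3.141 0.    1.809] F [0.2 0.6 0. ] gap 0.0854 j [-0.59  0.09  1.86 -0.    1.19 -0.82]
slide [ 7.3  2.  70.4] turn [-0.001  0.004 -0.005] alt [6.000e-03 1.000e-03 3.137e+00] dist 71
slide [  7.6   2.1 155.4] turn [-0.001  0.004 -0.005] alt [6.000e-03 1.000e-03 3.137e+00] dist 156
[322.98964206 240.14017552]
```

View pics/w6.png

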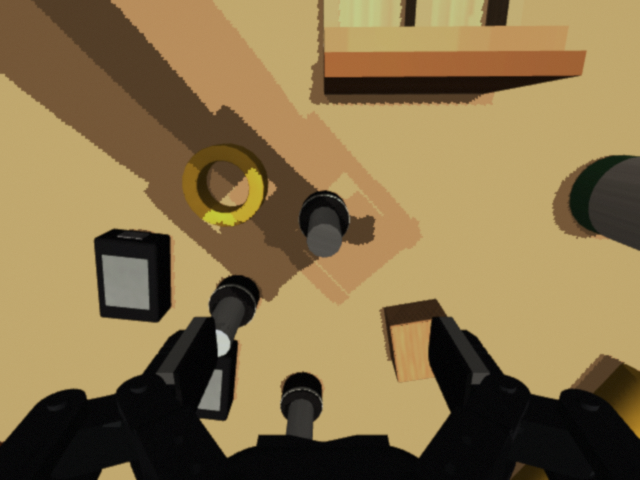

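The stem top at (324,240) matches the prediction. Descending and gripping.

```bash
python3 -m creep '{"slide":[[2,1,50],[2,1,100],[2,1,150],[2,1,155],[2,1,155],[2,1,155],[2,1,155],[2,1,155]],"turn":[[0,0,0],[0,0,0],[0,0,0],[0,0,0],[0,0,0],[0,0,0],[0,0,0],[0,0,0]],"grip":[0,0,0,0,1,1,1,1]}' 80;  python3 -m creep '{"slide":[[0,0,-60],[0,0,-120],[0,0,-160]],"turn":[[0,0,0],[0,0,0],[0,0,0]],"grip":[1,1,1]}' 80; python3 -c "
from h import *
st();c=cap('wrist');save(c,'w7.png');plan([.5067,.0089,.205],1.811)"
```

```text
time: 9.62
tool_pos: [0.529, -0.2243, 0.0474]
ee_rot: [3.14, 0.002, 1.811]
wrist_force: [-1.5, 0.3, 5.3]
finger_gap: 0.025
time: 10.0
tool_pos: [0.5285, -0.2238, 0.2085]
ee_rot: [3.139, 0.002, 1.811]
wrist_force: [0.6, 0.1, -2.1]
finger_gap: 0.0248
t10.00 pos [ 0.5285 -0.2238  0.2085] rpy [3.139e+00 2.000e-03 1.811e+00] F [ 0.6  0.1 -2.1] gap 0.0248 j [-0.58  0.08  1.85  0.    1.2  -0.82]
slide [233.1  32.2   7.7] turn [0.009 0.009 0.   ] alt [-0.014  0.013 -3.141] dist 235
```

View pics/w7.png

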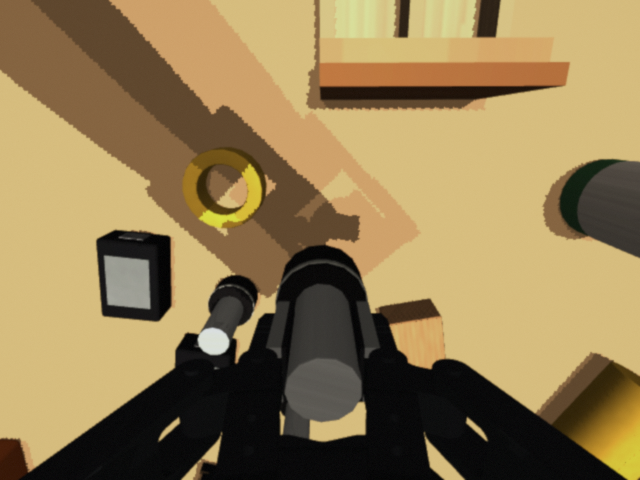

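```bash
python3 -m creep '{"slide":[[233,32,4],[233,32,4],[233,32,4],[233,32,4],[233,32,4],[233,32,50],[233,32,95],[233,32,95]],"turn":[[0,0,0],[0,0,0],[0,0,0],[0,0,0],[0,0,0],[0,0,0],[0,0,0],[0,0,0]],"grip":[1,1,1,1,1,1,1,1]}' 80;  python3 -c "
from h import *
c=cap('wrist');st();save(c,'w8.png');plan([.5067,.0089,.056],1.811)"
```

```text
time: 11.05
tool_pos: [0.4999, 0.0102, 0.1059]
ee_rot: [-3.132, -0.004, 1.81]
wrist_force: [-0.8, 0.6, -1.2]
finger_gap: 0.0244
t11.10 pos [0.5024 0.0098 0.1088] rpy [-3.137e+00 -2.000e-03  1.810e+00] F [ 0.1 -0.6 -1.9] gap 0.0242 j [-0.18  0.05  2.09 -0.    1.01 -0.42]
slide [-2.   4.2 52.8] turn [-0.004 -0.002 -0.001] alt [-3.00e-03  7.00e-03  3.14e+00] dist 53
```

View pics/w8.png

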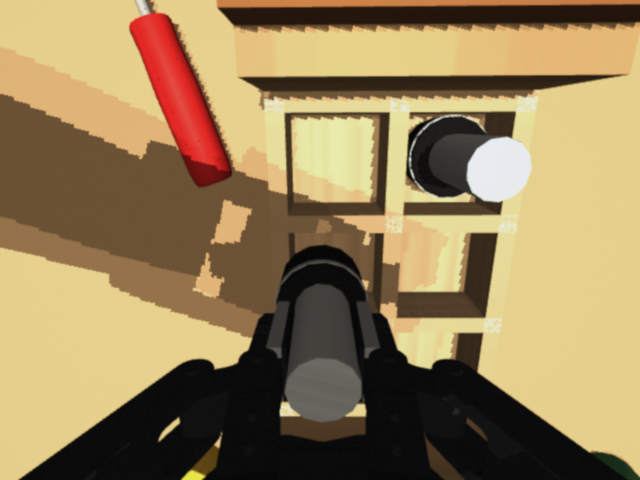

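```bash
python3 -m creep '{"slide":[[0,0,0],[0,0,0]],"turn":[[0,0,0],[0,0,0]],"grip":[1,1]}' 80;  python3 -c "
from h import *
st();plan([.5067,.0089,.056],1.811)"
```

```text
time: 11.35
tool_pos: [0.5054, 0.0098, 0.1128]
ee_rot: [3.138, 0.002, 1.81]
wrist_force: [0.3, -0.3, -3.7]
finger_gap: 0.0245
t11.35 pos [0.5054 0.0098 0.1128] rpy [3.138e+00 2.000e-03 1.810e+00] F [ 0.3 -0.3 -3.7] gap 0.0245 j [-0.18  0.04  2.09 -0.    1.01 -0.42]
slide [-1.1  0.8 56.8] turn [ 0.004  0.002 -0.001] alt [ 3.000e-03 -6.000e-03  3.141e+00] dist 57
```

```bash
python3 -m creep '{"slide":[[-1,1,15],[-1,1,30],[-1,1,45],[-1,1,52],[-1,1,56],[-1,1,56],[-1,1,56]],"turn":[[0,0,0],[0,0,0],[0,0,0],[0,0,0],[0,0,0],[0,0,0],[0,0,0]],"grip":[1,1,1,1,1,1,1]}' 80;  python3 -m creep '{"slide":[[0,0,0],[0,0,0],[0,0,0]],"turn":[[0,0,0],[0,0,0],[0,0,0]],"grip":[0.45,0.45,0.45]}' 80;python3 -c "
from h import *
st();plan([.4617,-.3278,.2],1.811);"
```

```text
time: 12.22
tool_pos: [0.5039, 0.0098, 0.0575]
ee_rot: [-3.135, -0.002, 1.812]
wrist_force: [-12.9, 1.2, 23.1]
finger_gap: 0.0243
time: 12.6
tool_pos: [0.5049, 0.0097, 0.0541]
ee_rot: [-3.141, -0.0, 1.811]
wrist_force: [0.4, -0.4, 0.4]
finger_gap: 0.0468
t12.60 pos [0.5049 0.0097 0.0541] rpy [-3.141 -0.     1.811] F [ 0.4 -0.4  0.4] gap 0.0468 j [-0.18  0.14  2.11  0.    0.89 -0.42]
slide [-317.5 -122.2 -145.9] turn [-0. -0. -0.] alt [-0.     0.     3.141] dist 370
```

```bash
python3 -m creep '{"slide":[[0,0,-60],[0,0,-120],[-20,-7,-146],[-317,-122,-146],[-317,-122,-146],[-317,-122,-146],[-317,-122,-146],[-317,-122,-146]],"turn":[[0,0,0],[0,0,0],[0,0,0],[0,0,0],[0,0,0],[0,0,0],[0,0,0],[0,0,0]],"grip":[0.45,0.45,0.2,0,0,0,0,0]}' 80; python3 -m creep '{"slide":[[0,0,0],[0,0,0]],"turn":[[0,0,0],[0,0,0]],"grip":[0,0]}' 80;  python3 -c "
from h import *
st();c=cap('wrist');save(c,'w9.png');plan([.4617,-.3278,.045],1.811);print(w2px(c,[.4617,-.3278,.09]))"
```

```text
time: 13.6
tool_pos: [0.462, -0.3233, 0.2001]
ee_rot: [3.141, -0.0, 1.811]
wrist_force: [1.3, 0.3, 0.6]
finger_gap: 0.0852
time: 13.85
tool_pos: [0.4622, -0.321, 0.1996]
ee_rot: [-3.141, -0.002, 1.81]
wrist_force: [0.1, 0.4, -0.5]
finger_gap: 0.0856
t13.85 pos [ 0.4622 -0.321   0.1996] rpy [-3.141e+00 -2.000e-03  1.810e+00] F [ 0.1  0.4 -0.5] gap 0.0856 j [-0.79  0.07  1.88  0.    1.19 -1.03]
slide [ -7.4  -2.5 154.8] turn [-0.    -0.001  0.   ] alt [ 2.000e-03 -1.000e-03 -3.141e+00] dist 155
[319.1063055  253.36829018]
```

View pics/w9.png

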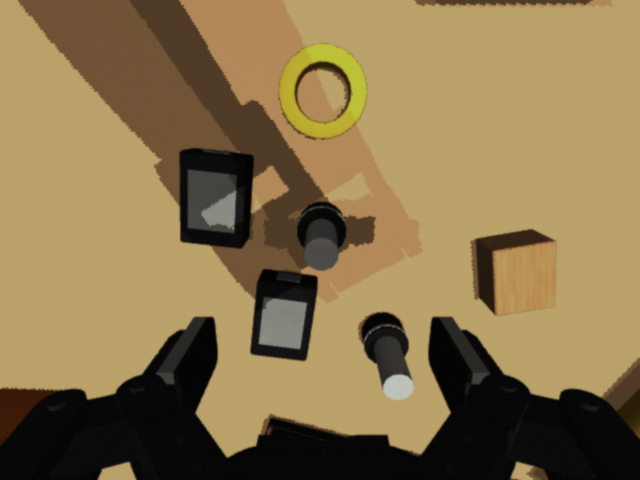

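```bash
python3 -m creep '{"slide":[[-7,-2,50],[-7,-2,100],[-7,-2,150],[-7,-2,154],[-7,-2,154],[-7,-2,154],[-7,-2,154],[-7,-2,154]],"turn":[[0,0,0],[0,0,0],[0,0,0],[0,0,0],[0,0,0],[0,0,0],[0,0,0],[0,0,0]],"grip":[0,0,0,0,1,1,1,1]}' 80;  python3 -m creep '{"slide":[[0,0,-60],[0,0,-120],[0,0,-160]],"turn":[[0,0,0],[0,0,0],[0,0,0]],"grip":[1,1,1]}' 80; python3 -c "
from h import *
st();c=cap('wrist');save(c,'w10.png');plan([.5841,-.0381,.205],1.811)"
```

```text
time: 14.9
tool_pos: [0.4633, -0.3298, 0.0486]
ee_rot: [3.14, 0.003, 1.811]
wrist_force: [-0.2, 0.5, 4.9]
finger_gap: 0.0247
time: 15.28
tool_pos: [0.4626, -0.329, 0.2095]
ee_rot: [3.14, 0.003, 1.811]
wrist_force: [0.2, -0.1, -2.3]
finger_gap: 0.0243
t15.28 pos [ 0.4626 -0.329   0.2095] rpy [3.140e+00 3.000e-03 1.811e+00] F [ 0.2 -0.1 -2.3] gap 0.0243 j [-0.8   0.07  1.87  0.    1.2  -1.04]
slide [256.1 185.6   8.9] turn [ 0.006  0.01  -0.   ] alt [ 0.016 -0.01   3.141] dist 316
```

View pics/w10.png

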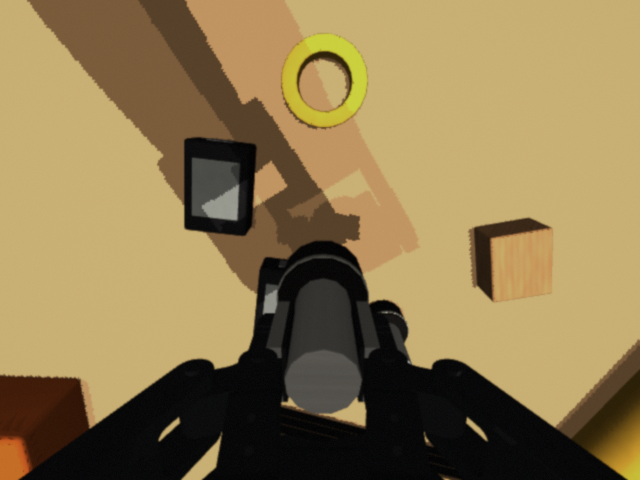

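```bash
python3 -m creep '{"slide":[[256,186,4],[256,186,4],[256,186,4],[256,186,4],[256,186,4],[256,186,4],[256,186,50],[256,186,95]],"turn":[[0,0,0],[0,0,0],[0,0,0],[0,0,0],[0,0,0],[0,0,0],[0,0,0],[0,0,0]],"grip":[1,1,1,1,1,1,1,1]}' 80;python3 -m creep '{"slide":[[0,0,0],[0,0,0],[0,0,0]],"turn":[[0,0,0],[0,0,0],[0,0,0]],"grip":[1,1,1]}' 80;  python3 -c "
from h import *
st();c=cap('wrist');save(c,'w11.png');plan([.5841,-.0381,.0586],1.811)"
```

```text
time: 16.32
tool_pos: [0.5818, -0.0364, 0.1103]
ee_rot: [3.141, 0.001, 1.811]
wrist_force: [0.4, -0.4, -3.0]
finger_gap: 0.0243
time: 16.7
tool_pos: [0.5838, -0.0366, 0.1142]
ee_rot: [3.137, 0.002, 1.81]
wrist_force: [0.3, -0.6, -2.1]
finger_gap: 0.0242
t16.70 pos [ 0.5838 -0.0366  0.1142] rpy [3.137e+00 2.000e-03 1.810e+00] F [ 0.3 -0.6 -2.1] gap 0.0242 j [-0.24  0.21  1.89 -0.    1.03 -0.48]
slide [-1.6 -0.2 55.5] turn [ 0.004  0.002 -0.001] alt [ 3.000e-03 -6.000e-03  3.141e+00] dist 55
```

View pics/w11.png

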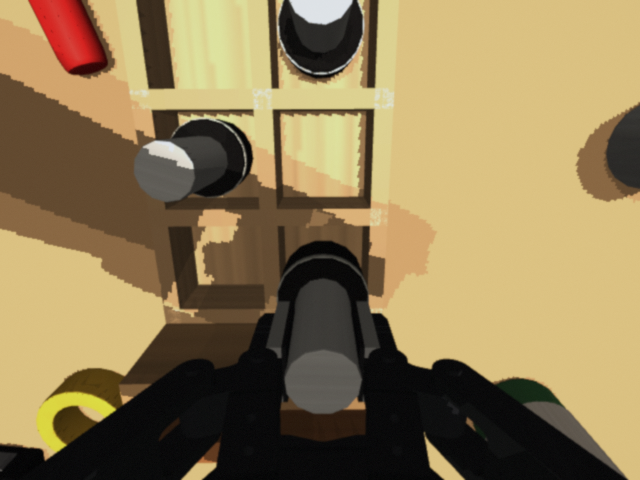

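```bash
python3 -m creep '{"slide":[[-1,0,15],[-1,0,30],[-1,0,45],[-1,0,52],[-1,0,55],[-1,0,55],[-1,0,55]],"turn":[[0,0,0],[0,0,0],[0,0,0],[0,0,0],[0,0,0],[0,0,0],[0,0,0]],"grip":[1,1,1,1,1,1,1]}' 80;  python3 -m creep '{"slide":[[0,0,0],[0,0,0],[0,0,0]],"turn":[[0,0,0],[0,0,0],[0,0,0]],"grip":[0.45,0.45,0.45]}' 80;python3 -c "
from h import *
st();plan([.5505,-.4258,.2],1.811);"
```

```text
time: 17.62
tool_pos: [0.5811, -0.0364, 0.0587]
ee_rot: [-3.136, -0.002, 1.812]
wrist_force: [-9.5, 1.3, 14.6]
finger_gap: 0.0243
time: 18.0
tool_pos: [0.5824, -0.0367, 0.0561]
ee_rot: [3.142, -0.0, 1.811]
wrist_force: [0.2, -1.0, -0.3]
finger_gap: 0.0469
t18.00 pos [ 0.5824 -0.0367  0.0561] rpy [ 3.142 -0.     1.811] F [ 0.2 -1.  -0.3] gap 0.0469 j [-0.24  0.29  1.92  0.    0.93 -0.48]
slide [-370.4 -123.5 -143.9] turn [ 0. -0. -0.] alt [-0.    -0.     3.141] dist 416
```

Third foot placed. Going for the fourth, at about (0.5505, -0.4258).

```bash
python3 -m creep '{"slide":[[0,0,-60],[0,0,-120],[-20,-7,-144],[-370,-123,-144],[-370,-123,-144],[-370,-123,-144],[-370,-123,-144],[-370,-123,-144]],"turn":[[0,0,0],[0,0,0],[0,0,0],[0,0,0],[0,0,0],[0,0,0],[0,0,0],[0,0,0]],"grip":[0.45,0.45,0.2,0,0,0,0,0]}' 80; python3 -m creep '{"slide":[[-87,-29,0],[-87,-29,0],[-87,-29,0],[-87,-29,0]],"turn":[[0,0,0],[0,0,0],[0,0,0],[0,0,0]],"grip":[0,0,0,0]}' 80;  python3 -c "
from h import *
st();c=cap('wrist');save(c,'w12.png');plan([.5505,-.4258,.045],1.811);print(w2px(c,[.5505,-.4258,.09]))"
```

```text
time: 19.0
tool_pos: [0.5549, -0.3713, 0.2001]
ee_rot: [3.141, -0.0, 1.811]
wrist_force: [0.7, -0.5, -0.0]
finger_gap: 0.0853
time: 19.5
tool_pos: [0.5478, -0.4598, 0.1998]
ee_rot: [-3.141, -0.001, 1.811]
wrist_force: [-0.4, 0.5, -0.7]
finger_gap: 0.0856
t19.50 pos [ 0.5478 -0.4598  0.1998] rpy [-3.141e+00 -1.000e-03  1.811e+00] F [-0.4  0.5 -0.7] gap 0.0856 j [-0.84  0.4   1.49  0.    1.25 -1.08]
slide [ 31.9  10.4 155. ] turn [-0.    -0.001  0.001] alt [ 2.000e-03 -0.000e+00 -3.141e+00] dist 159
[337.47528267 200.03545319]
```

View pics/w12.png

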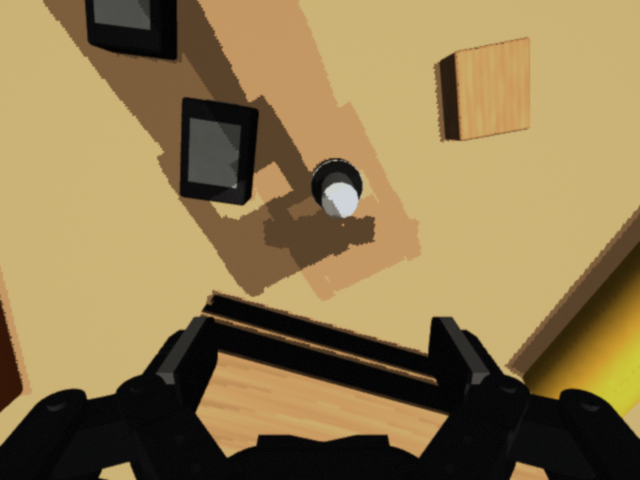

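```bash
python3 -m creep '{"slide":[[32,11,30],[32,11,60],[32,11,110],[32,11,150],[32,11,154],[32,11,154],[32,11,154],[32,11,154]],"turn":[[0,0,0],[0,0,0],[0,0,0],[0,0,0],[0,0,0],[0,0,0],[0,0,0],[0,0,0]],"grip":[0,0,0,0,0,1,1,1]}' 80;  python3 -m creep '{"slide":[[0,0,0],[0,0,-60],[0,0,-120],[0,0,-160]],"turn":[[0,0,0],[0,0,0],[0,0,0],[0,0,0]],"grip":[1,1,1,1]}' 80; python3 -c "
from h import *
st();c=cap('wrist');save(c,'w13.png');plan([.4915,.0711,.205],1.811)"
```

```text
time: 20.55
tool_pos: [0.5519, -0.4279, 0.0488]
ee_rot: [3.14, 0.003, 1.811]
wrist_force: [1.0, -0.3, -0.4]
finger_gap: 0.0322
time: 21.05
tool_pos: [0.5512, -0.4275, 0.2097]
ee_rot: [3.14, 0.003, 1.811]
wrist_force: [-0.3, 0.0, -2.2]
finger_gap: 0.0244
t21.05 pos [ 0.5512 -0.4275  0.2097] rpy [3.140e+00 3.000e-03 1.811e+00] F [-0.3  0.  -2.2] gap 0.0244 j [-0.8   0.35  1.54 -0.    1.25 -1.04]
slide [500.7  59.2   6.3] turn [ 0.006  0.011 -0.   ] alt [ 0.017 -0.009  3.141] dist 504
```

View pics/w13.png

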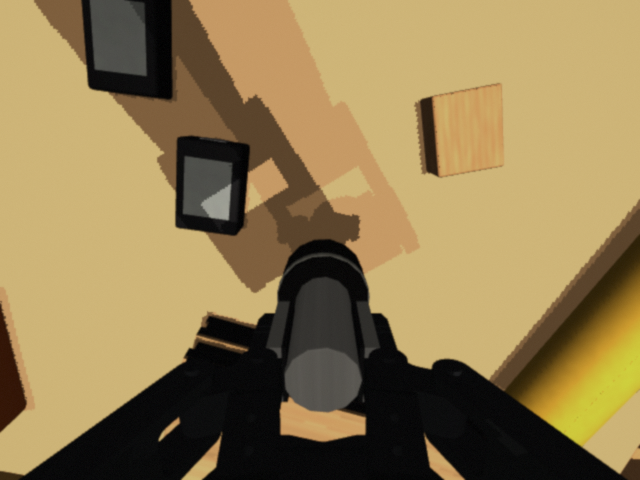

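```bash
python3 -m creep '{"slide":[[500,59,0],[500,59,0],[500,59,0],[500,59,0],[500,59,0],[500,59,0],[500,59,0],[500,59,0]],"turn":[[0,0,0],[0,0,0],[0,0,0],[0,0,0],[0,0,0],[0,0,0],[0,0,0],[0,0,0]],"grip":[1,1,1,1,1,1,1,1]}' 80;python3 -m creep '{"slide":[[0,0,0],[0,0,0],[0,0,0]],"turn":[[0,0,0],[0,0,0],[0,0,0]],"grip":[1,1,1]}' 80;  python3 -c "
from h import *
st();c=cap('wrist');save(c,'w14.png');plan([.4915,.0711,.11],1.811)"
```

```text
time: 22.1
tool_pos: [0.4885, 0.0711, 0.2055]
ee_rot: [-3.141, -0.0, 1.81]
wrist_force: [0.8, 0.1, -2.9]
finger_gap: 0.0241
time: 22.48
tool_pos: [0.4898, 0.068, 0.206]
ee_rot: [-3.141, 0.0, 1.809]
wrist_force: [-0.6, 0.2, -1.4]
finger_gap: 0.0242
t22.48 pos [0.4898 0.068  0.206 ] rpy [-3.141  0.     1.809] F [-0.6  0.2 -1.4] gap 0.0242 j [-0.07 -0.1   2.04 -0.    1.2  -0.31]
slide [ 2.7  2.3 96.1] turn [-0.     0.    -0.003] alt [0.000e+00 1.000e-03 3.139e+00] dist 96
```

View pics/w14.png

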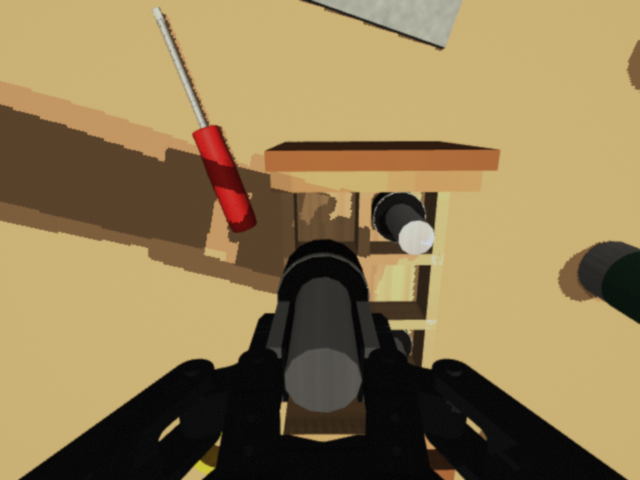

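```bash
python3 -m creep '{"slide":[[3,1,30],[3,1,70],[3,1,96],[3,1,96],[3,1,96]],"turn":[[0,0,0],[0,0,0],[0,0,0],[0,0,0],[0,0,0]],"grip":[1,1,1,1,1]}' 80;  python3 -c "
from h import *
st();c=cap('wrist');save(c,'w15.png');plan([.4915,.0711,.0588],1.811)"
```

```text
time: 23.15
tool_pos: [0.4911, 0.0716, 0.1116]
ee_rot: [3.14, 0.001, 1.809]
wrist_force: [-0.1, 0.5, -1.5]
finger_gap: 0.0243
t23.15 pos [0.4911 0.0716 0.1116] rpy [3.140e+00 1.000e-03 1.809e+00] F [-0.1  0.5 -1.5] gap 0.0243 j [-0.06  0.03  2.11 -0.    1.01 -0.3 ]
slide [-0.6 -0.3 53.3] turn [ 0.003  0.001 -0.001] alt [ 2.00e-03 -5.00e-03  3.14e+00] dist 53
```

View pics/w15.png

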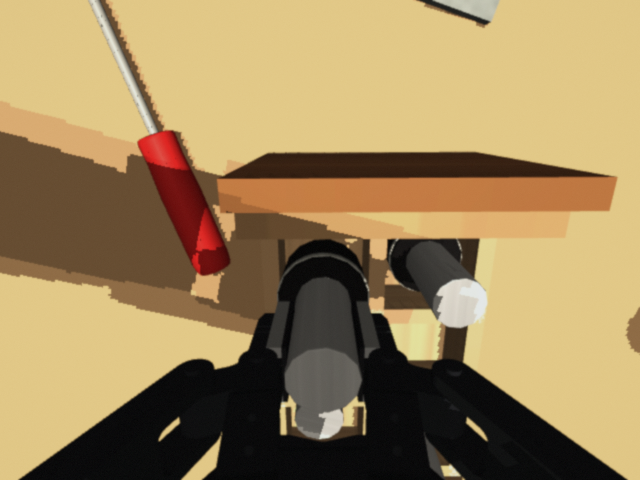

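```bash
python3 -m creep '{"slide":[[-1,0,15],[-1,0,30],[-1,0,45],[-1,0,50],[-1,0,53],[-1,0,53],[-1,0,53]],"turn":[[0,0,0],[0,0,0],[0,0,0],[0,0,0],[0,0,0],[0,0,0],[0,0,0]],"grip":[1,1,1,1,1,1,1]}' 80;  python3 -m creep '{"slide":[[0,0,0],[0,0,0],[0,0,0]],"turn":[[0,0,0],[0,0,0],[0,0,0]],"grip":[0.45,0.45,0.45]}' 80;python3 -c "
from h import *
st()"
```

```text
time: 24.08
tool_pos: [0.4892, 0.0716, 0.0585]
ee_rot: [-3.137, -0.001, 1.811]
wrist_force: [-6.5, 0.1, 8.8]
finger_gap: 0.0242
time: 24.45
tool_pos: [0.4906, 0.0714, 0.0574]
ee_rot: [3.141, 0.0, 1.811]
wrist_force: [0.4, -0.3, 0.9]
finger_gap: 0.0469
t24.45 pos [0.4906 0.0714 0.0574] rpy [3.141 0.    1.811] F [ 0.4 -0.3  0.9] gap 0.0469 j [-0.06  0.12  2.13  0.    0.9  -0.3 ]
```

```bash
python3 -m creep '{"slide":[[0,0,-60],[0,0,-120],[0,0,-180],[0,0,-200],[0,0,-200]],"turn":[[0,0,0],[0,0,0],[0,0,0],[0,0,0],[0,0,0]],"grip":[0.45,0.45,0.2,0,0]}' 80;python3 -c "
from h import *
st();plan([.4955,.3445,.2],3.094)"
```

```text
time: 25.08
tool_pos: [0.4914, 0.0714, 0.2596]
ee_rot: [3.137, 0.002, 1.811]
wrist_force: [-0.4, -0.7, 0.4]
finger_gap: 0.0857
t25.07 pos [0.4914 0.0714 0.2596] rpy [3.137e+00 2.000e-03 1.811e+00] F [-0.4 -0.7  0.4] gap 0.0857 j [-0.06 -0.14  1.98 -0.    1.3  -0.3 ]
slide [264.4  68.6  59.6] turn [ 0.003  0.004 -1.283] alt [ 0.005 -0.003  1.858] dist 280
```

```bash
python3 -m creep '{"slide":[[264,69,0],[264,69,0],[264,69,20],[264,69,40],[264,69,50],[264,69,50],[264,69,50],[264,69,50]],"turn":[[0,0,-1.283],[0,0,-1.283],[0,0,-1.283],[0,0,-1.283],[0,0,-1.283],[0,0,-1.283],[0,0,-1.283],[0,0,-1.283]],"grip":[0,0,0,0,0,0,0,0]}' 80;python3 -c "
from h import *
st();c=cap('top');save(c,'topD.png',(150,180,370,320),3.6);c=cap('scene');save(c,'scD.png',(150,140,450,340),2.6);c=cap('wrist');save(c,'w16.png')
st();plan([.4955,.3445,.2],3.094)"
```

```text
time: 26.08
tool_pos: [0.4934, 0.3439, 0.2046]
ee_rot: [-3.14, -0.004, 3.092]
wrist_force: [-0.4, -0.1, 0.4]
finger_gap: 0.0851
t26.07 pos [0.4934 0.3439 0.2046] rpy [-3.14  -0.004  3.092] F [-0.4 -0.1  0.4] gap 0.0851 j [ 0.44  0.15  1.79  0.    1.21 -1.08]
t26.23 pos [0.4941 0.3439 0.2062] rpy [-3.141e+00 -2.000e-03  3.092e+00] F [ 0.1 -0.1  0.4] gap 0.0853 j [ 0.44  0.15  1.78  0.    1.21 -1.08]
slide [-1.4  0.6  6.2] turn [-0.001 -0.002 -0.002] alt [-2.000e-03  1.000e-03  3.139e+00] dist 6
```

View pics/topD.png

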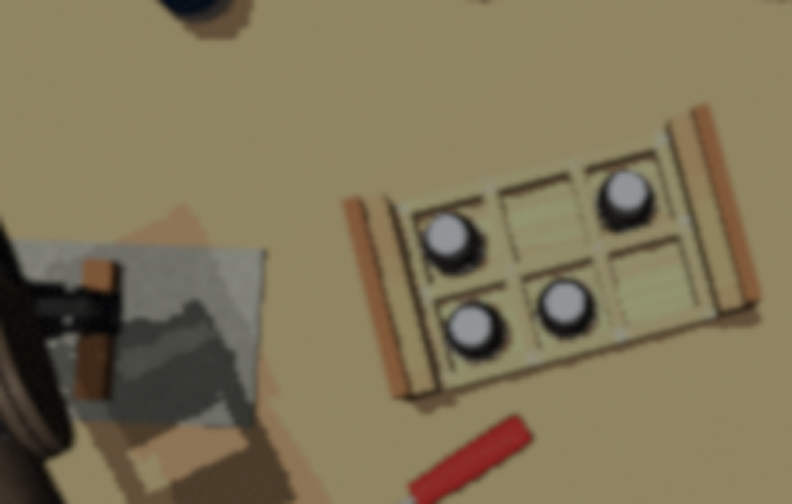

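View pics/scD.png

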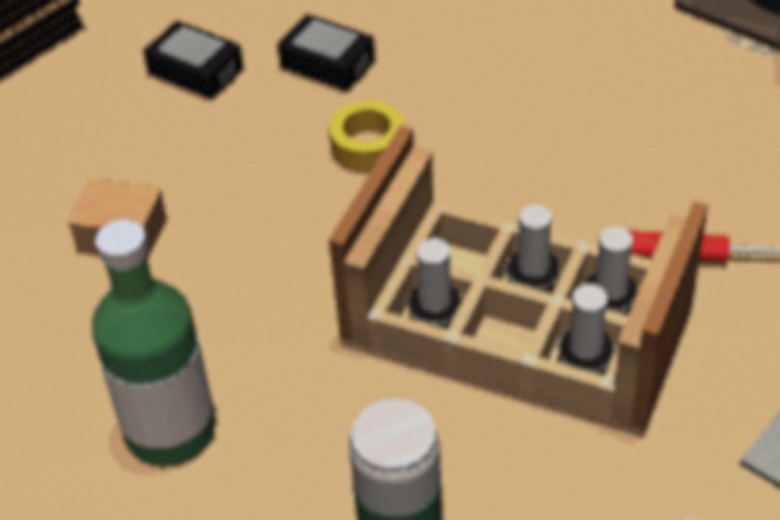

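View pics/w16.png

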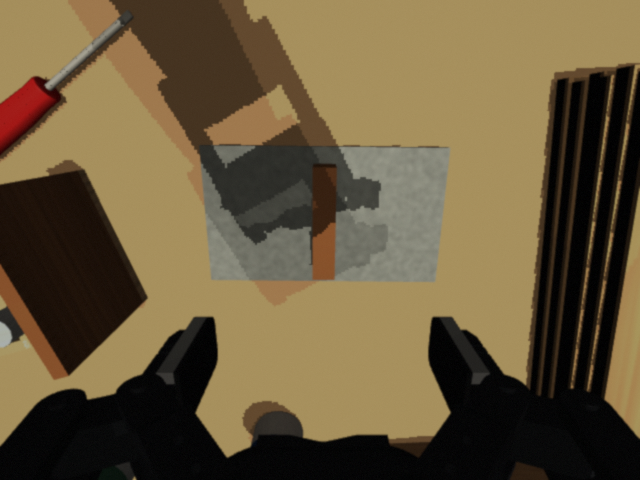

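All four feet stand in separate pockets. I'll locate the sheet from its corners and the batten in the wrist image.

Run:
```python
from h import *
st();c=cap('wrist');im=c["color"][130:300,190:460,::-1];cv2.imwrite("pics/w16z.png",cv2.resize(im,None,fx=2.9,fy=2.9,interpolation=cv2.INTER_CUBIC))
for L,z in (([(202,145),(449,148),(435,282),(211,279)],.008),([(313,164),(337,164),(335,279),(312,279)],.04)):
    w=np.array([px2w(c,u,v,z) for u,v in L]);print(w.mean(0),np.arctan2(*(w[1]+w[2]-w[0]-w[3])[1::-1]),np.arctan2(*(w[2]+w[3]-w[0]-w[1])[1::-1]),np.linalg.norm(w[1]-w[0]),np.linalg.norm(w[1]-w[2]))
```

```text
t26.23 pos [0.4941 0.3439 0.2062] rpy [-3.141e+00 -2.000e-03  3.092e+00] F [ 0.1 -0.1  0.4] gap 0.0853 j [ 0.44  0.15  1.78  0.    1.21 -1.08]
[0.49690101 0.34678019 0.008     ] 1.5075037047861362 -0.0667229113200172 0.22035299132698327 0.1300680412464628
[0.49530837 0.34658909 0.04      ] 1.520646285841252 -0.061297605813588237 0.01968010273744775 0.10219930367766394
```

View pics/w16z.png

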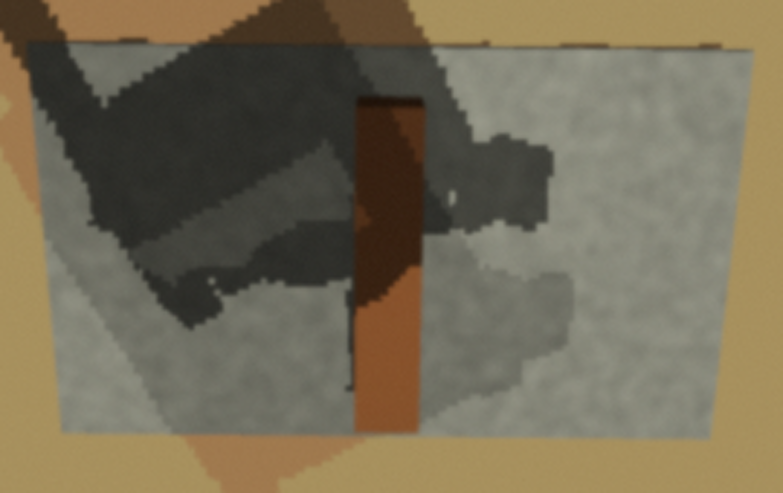

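Run:
```python
from h import *
plan([.4955,.3455,.013],3.086)
```

```text
slide [ -1.4   1.7 193.6] turn [-0.001 -0.001  0.006] alt [ 2.000e-03 -1.000e-03 -3.136e+00] dist 194
```

```bash
python3 -m creep '{"slide":[[-1,2,60],[-1,2,120],[-1,2,165],[-1,2,188],[-1,2,191],[-1,2,191],[-1,2,191]],"turn":[[0,0,0.006],[0,0,0.006],[0,0,0.006],[0,0,0.006],[0,0,0.006],[0,0,0.006],[0,0,0.006]],"grip":[0,0,0,0,0,0,0]}' 100; python3 -m creep '{"slide":[[0,0,0],[0,0,0],[0,0,0],[0,0,0],[0,0,0]],"turn":[[0,0,0],[0,0,0],[0,0,0],[0,0,0],[0,0,0]],"grip":[1,1,1,1,1]}' 100; python3 -c "
from h import *
c=cap('wrist');save(c,'w17.png')
st()"
```

```text
time: 27.15
tool_pos: [0.4969, 0.3469, 0.0184]
ee_rot: [3.14, 0.003, 3.088]
wrist_force: [-0.9, 0.7, 0.9]
finger_gap: 0.0856
time: 27.78
tool_pos: [0.4959, 0.3463, 0.0168]
ee_rot: [3.142, 0.001, 3.088]
wrist_force: [-0.3, -1.0, 3.2]
finger_gap: 0.0179
t27.82 pos [0.496  0.3463 0.0169] rpy [3.142e+00 1.000e-03 3.088e+00] F [-0.3 -0.9  2.9] gap 0.0181 j [ 0.44  0.39  1.87 -0.    0.87 -1.07]
```

View pics/w17.png

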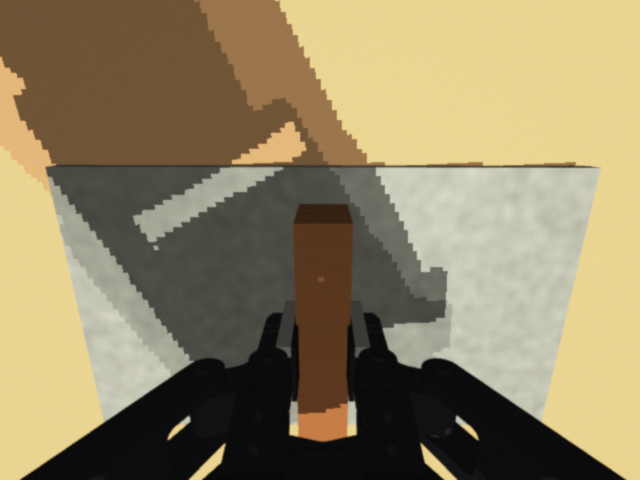

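```bash
python3 - <<'E'
from h import *
c=cap('wrist');s=bot.sense();R=Ro.from_euler("xyz",s["ee_rot"])
for u,v,z in [(48,167,.008),(600,167,.008),(297,222,.04),(352,222,.04)]:
    w=px2w(c,u,v,z);print(w,np.round(R.inv().apply(w-s["tool_pos"])*1e3,1))
E
python3 -m creep '{"slide":[[0,0,-40],[0,0,-90],[0,0,-150],[0,0,-200],[0,0,-200],[0,0,-200]],"turn":[[0,0,0],[0,0,0],[0,0,0],[0,0,0],[0,0,0],[0,0,0]],"grip":[1,1,1,1,1,1]}' 100
python3 -c "
from h import *
c=cap('wrist');save(c,'w18.png')
st();plan([.5378,.0165,.22],.24+np.pi)"
```

```text
[0.42595692 0.24058691 0.008     ] [  64.2 -109.3    8.8]
[0.43792147 0.4627355  0.008     ] [ 64.2 113.2   8.8]
[0.44598991 0.34166002 0.04      ] [ 49.6  -7.3 -23.2]
[0.44697868 0.35995711 0.04      ] [ 49.6  11.  -23.2]
time: 28.62
tool_pos: [0.4944, 0.3457, 0.214]
ee_rot: [-3.14, -0.003, 3.088]
wrist_force: [-0.5, 0.7, -3.4]
finger_gap: 0.018
t28.68 pos [0.494  0.3455 0.2129] rpy [-3.139 -0.005  3.088] F [-0.3  0.1 -2.3] gap 0.0183 j [ 0.44  0.15  1.77  0.    1.23 -1.07]
slide [ -61.4 -326.2   -6.5] turn [-0.002 -0.005 -0.294] alt [-0.008  0.003  2.848] dist 332
```

View pics/w18.png

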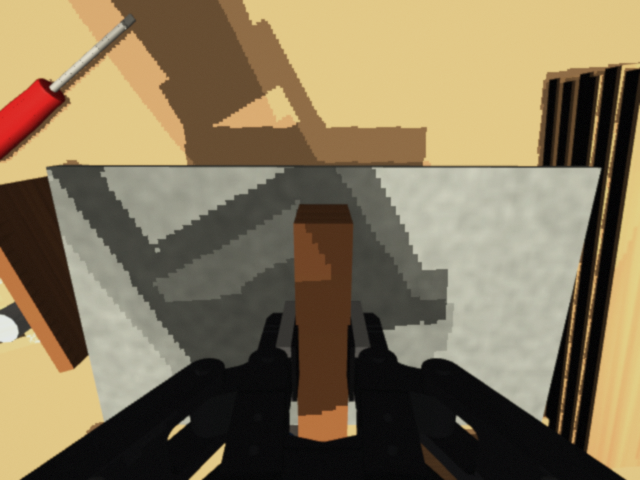

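```bash
python3 -m creep '{"slide":[[-61,-326,-6],[-61,-326,-6],[-61,-326,-6],[-61,-326,-6],[-61,-326,-6],[-61,-326,-6],[-61,-326,-6],[-61,-326,-6]],"turn":[[0,0,-0.294],[0,0,-0.294],[0,0,-0.294],[0,0,-0.294],[0,0,-0.294],[0,0,-0.294],[0,0,-0.294],[0,0,-0.294]],"grip":[1,1,1,1,1,1,1,1]}' 100;python3 -m creep '{"slide":[[0,0,20],[0,0,40],[0,0,40],[0,0,40]],"turn":[[0,0,0],[0,0,0],[0,0,0],[0,0,0]],"grip":[1,1,1,1]}' 100
python3 -c "
from h import *
c=cap('wrist');save(c,'w19.png');c=cap('top');save(c,'topE.png',(230,180,380,310),5)
st();plan([.5375,.0163,.15],.24+np.pi)"
```

```text
time: 29.68
tool_pos: [0.538, 0.0182, 0.2203]
ee_rot: [3.14, -0.003, -2.901]
wrist_force: [-0.5, -0.8, -1.8]
finger_gap: 0.0181
time: 30.18
tool_pos: [0.5392, 0.0183, 0.1828]
ee_rot: [-3.142, 0.0, -2.9]
wrist_force: [0.3, 0.5, -1.4]
finger_gap: 0.0183
t30.27 pos [0.5396 0.0178 0.1835] rpy [-3.141e+00  2.000e-03 -2.901e+00] F [ 0.2  0.2 -2.3] gap 0.0181 j [-0.16  0.03  1.95  0.    1.15 -1.97]
slide [ 2.5 -0.9 33.5] turn [-0.001  0.002  0.001] alt [-3.000e-03 -1.000e-03 -3.141e+00] dist 34
```

View pics/w19.png

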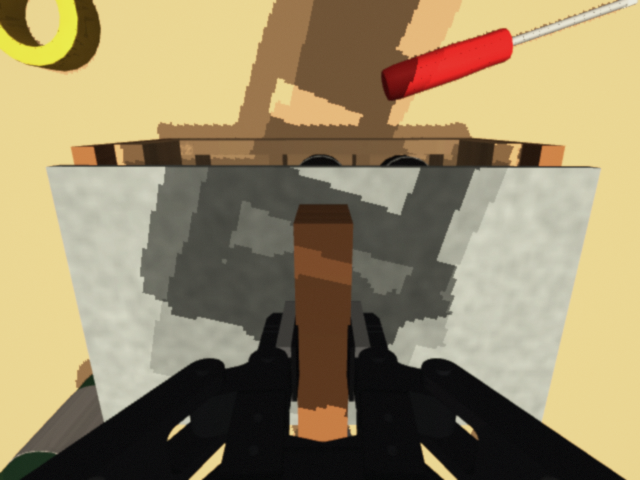

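View pics/topE.png

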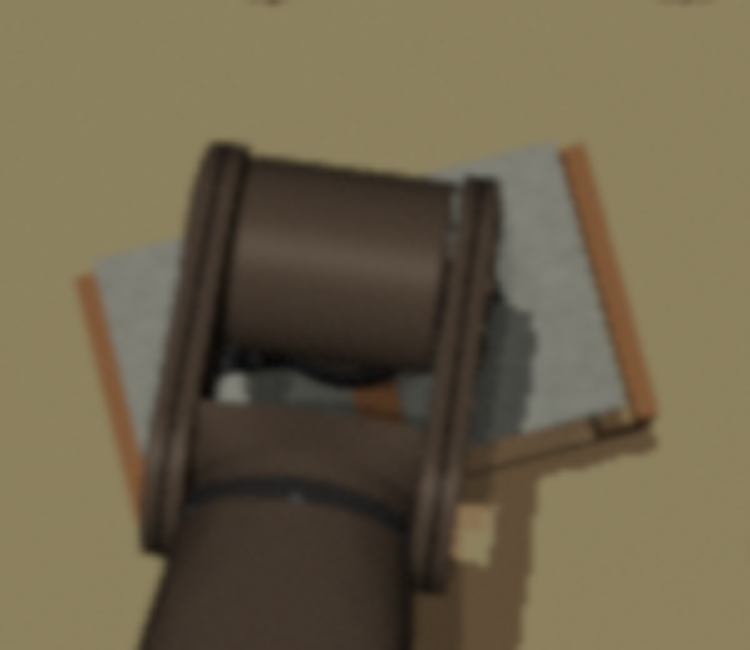

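Run:
```python
from h import *
c=cap('wrist');s=bot.sense();R=Ro.from_euler("xyz",s["ee_rot"]);print(s["tool_pos"])
im=c["color"][120:200,40:600,::-1];a=cv2.resize(im,None,fx=5,fy=5,interpolation=cv2.INTER_CUBIC);cv2.imwrite("pics/w20l.png",a[:,:800]);cv2.imwrite("pics/w20r.png",a[:,-800:])
for u,v,z in [(72,147,.126),(564,147,.126),(48,167,s["tool_pos"][2]-.0168+.008),(600,167,s["tool_pos"][2]-.0168+.008)]:
    w=px2w(c,u,v,z);print(w,np.round(R.inv().apply(w-s["tool_pos"])*1e3,1))
```

```text
[0.5396479  0.01766074 0.18356866]
[ 0.50378029 -0.12480476  0.126     ] [  68.9 -129.8   57.5]
[0.44231333 0.12534889 0.126     ] [ 69.  127.8  57.3]
[ 0.50367632 -0.1035826   0.17476866] [  63.9 -109.2    8.8]
[0.45066007 0.11220383 0.17476866] [ 63.9 113.    8.6]
```

View pics/w20l.png

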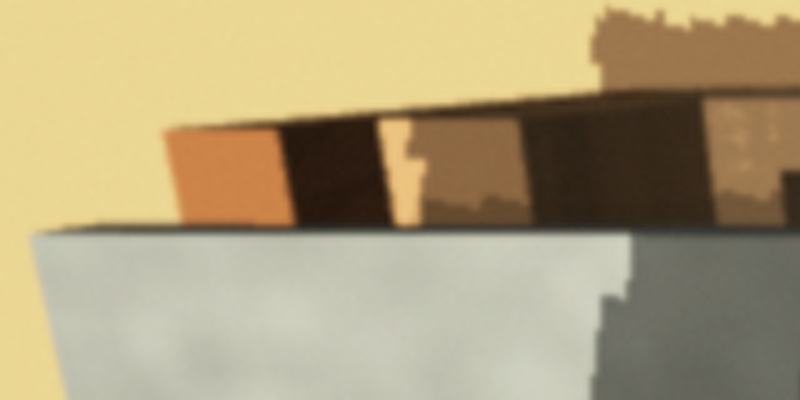

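View pics/w20r.png

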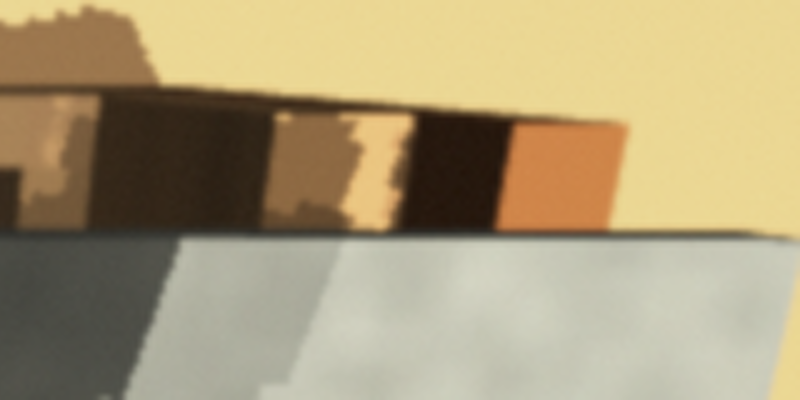

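```bash
python3 -m creep '{"slide":[[1,-2,10],[1,-2,20],[1,-2,34],[1,-2,34],[1,-2,34],[1,-2,34]],"turn":[[0,0,0],[0,0,0],[0,0,0],[0,0,0],[0,0,0],[0,0,0]],"grip":[1,1,1,1,1,1]}' 100;
python3 -c "
from h import *
c=cap('wrist');save(c,'w21.png');
st();plan([.5375,.0157,.1228],.24+np.pi)"
```

```text
time: 31.08
tool_pos: [0.5389, 0.0152, 0.1489]
ee_rot: [-3.141, 0.001, -2.901]
wrist_force: [0.2, -0.3, -1.8]
finger_gap: 0.0179
t31.12 pos [0.5389 0.0152 0.149 ] rpy [-3.141e+00  1.000e-03 -2.901e+00] F [-0.7  0.2 -2.6] gap 0.0181 j [-0.16  0.07  1.98  0.    1.09 -1.97]
slide [ 1.3  0.8 26.2] turn [-0.     0.001  0.   ] alt [-2.000e-03 -1.000e-03 -3.141e+00] dist 26
```

View pics/w21.png

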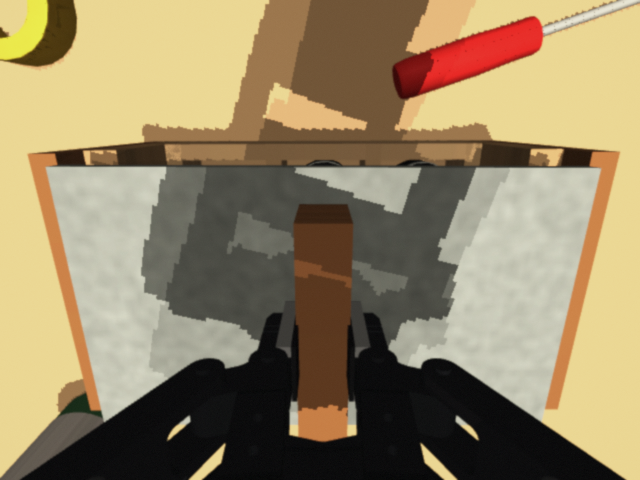

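The sheet sits evenly between the boards (margins about 19 and 18 px). Lowering it.

```bash
python3 -m creep '{"slide":[[1,0,8],[1,0,15],[1,0,20],[1,0,23],[1,0,23],[1,0,23]],"turn":[[0,0,0],[0,0,0],[0,0,0],[0,0,0],[0,0,0],[0,0,0]],"grip":[1,1,1,1,1,1]}' 100;
python3 -c "
from h import *
c=cap('wrist');save(c,'w22.png');
st()"
```

```text
time: 31.88
tool_pos: [0.5377, 0.015, 0.1256]
ee_rot: [-3.141, 0.0, -2.901]
wrist_force: [-0.5, -0.8, -1.8]
finger_gap: 0.0184
t31.93 pos [0.5378 0.015  0.1257] rpy [-3.141e+00  1.000e-03 -2.901e+00] F [-0.2  0.8 -2.2] gap 0.0177 j [-0.16  0.1   2.    0.    1.04 -1.97]
```

View pics/w22.png

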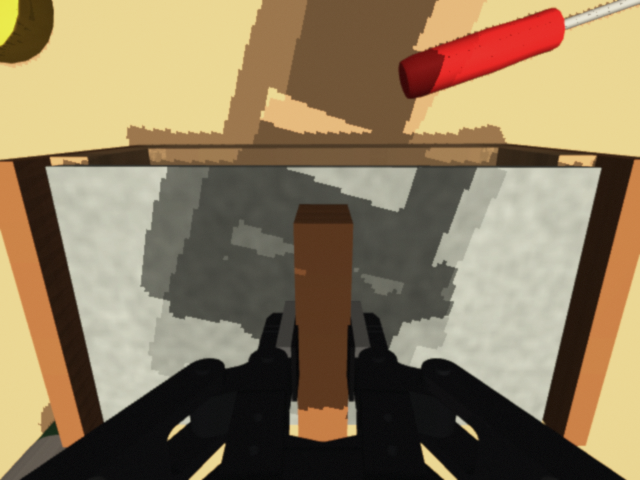

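```bash
python3 -m creep '{"slide":[[0,0,2],[0,0,3],[0,0,3],[0,0,3],[0,0,3],[0,0,3]],"turn":[[0,0,0],[0,0,0],[0,0,0],[0,0,0],[0,0,0],[0,0,0]],"grip":[1,1,1,0.5,0.5,0.5]}' 100;python3 -m creep '{"slide":[[0,0,-40],[0,0,-100],[0,0,-150],[0,0,-150]],"turn":[[0,0,0],[0,0,0],[0,0,0],[0,0,0]],"grip":[0.5,0.5,0,0]}' 80;
python3 -c "
from h import *
st()
c=cap('wrist');save(c,'w23.png');
plan([.4465,-.4245,.2],1.7);plan([.3647,-.3255,.2],1.7);print(w2px(c,[.4465,-.4245,.034]))"
```

```text
time: 32.67
tool_pos: [0.5377, 0.015, 0.1225]
ee_rot: [-3.141, 0.0, -2.901]
wrist_force: [0.7, 1.1, 0.6]
finger_gap: 0.0425
time: 33.17
tool_pos: [0.5402, 0.0146, 0.2787]
ee_rot: [-3.137, 0.011, -2.901]
wrist_force: [0.8, -0.0, 0.1]
finger_gap: 0.0768
t33.17 pos [0.5402 0.0146 0.2787] rpy [-3.137  0.011 -2.901] F [ 0.8 -0.   0.1] gap 0.0768 j [-0.16 -0.05  1.86  0.    1.32 -1.97]
slide [ 194.5 -404.6   75.1] turn [0.003 0.006 1.682] alt [-0.006  0.003 -1.46 ] dist 455
slide [ 250.4 -289.    74.5] turn [0.003 0.006 1.682] alt [-0.006  0.003 -1.46 ] dist 390
[-130.36521284  -14.61547593]
```

View pics/w23.png

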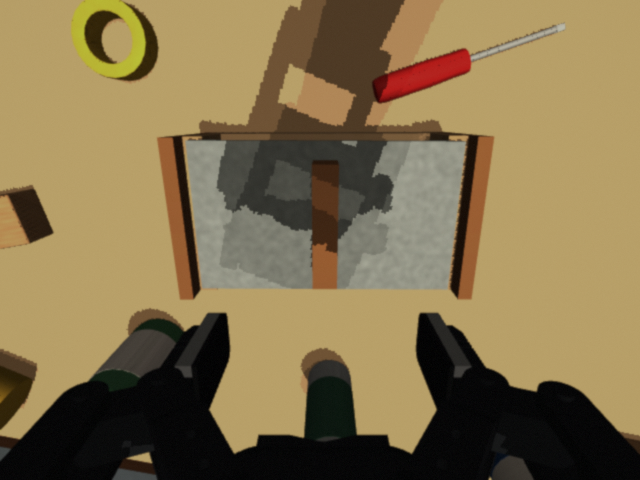

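The sheet lies between the boards, centred. Now the bricks, starting with the nearer one.

```bash
python3 -m creep '{"slide":[[249,-289,65],[249,-289,65],[249,-289,65],[249,-289,65],[249,-289,65],[249,-289,65],[249,-289,65],[249,-289,65]],"turn":[[0,0,1.728],[0,0,1.728],[0,0,1.728],[0,0,1.728],[0,0,1.728],[0,0,1.728],[0,0,1.728],[0,0,1.728]],"grip":[0,0,0,0,0,0,0,0]}' 80;
python3 -c "
from h import *
st();plan([.366,-.326,.2],1.654)"
```

```text
time: 34.22
tool_pos: [0.3626, -0.3252, 0.2046]
ee_rot: [-3.14, -0.005, 1.872]
wrist_force: [-0.1, -0.1, -0.2]
finger_gap: 0.0854
t34.23 pos [ 0.3626 -0.3252  0.2046] rpy [-3.14  -0.005  1.872] F [-0.1 -0.1 -0.2] gap 0.0854 j [-0.94 -0.11  2.05 -0.    1.2  -1.24]
slide [-1.8  3.   4.6] turn [-0.002 -0.004  0.218] alt [ 0.006 -0.003 -2.923] dist 6
```

```bash
python3 -m creep '{"slide":[[-1,1,0],[-1,1,0],[-1,1,0],[-1,1,0]],"turn":[[0,0,0.218],[0,0,0.218],[0,0,0.218],[0,0,0.218]],"grip":[0,0,0,0]}' 80;
python3 -c "
from h import *
st();c=cap('wrist');save(c,'w24.png');plan([.366,-.326,.007],1.654)
for x in(-1,1):
  for y in (-1,1): print(w2px(c,Ro.from_euler('z',.083).as_matrix()@[.028*x,.04*y,.034]+[.366,-.326,0]))"
```

```text
time: 34.72
tool_pos: [0.3656, -0.3253, 0.207]
ee_rot: [-3.141, -0.001, 1.666]
wrist_force: [0.8, -0.7, -0.8]
finger_gap: 0.0856
t34.73 pos [ 0.3656 -0.3253  0.207 ] rpy [-3.141e+00 -1.000e-03  1.666e+00] F [ 0.8 -0.7 -0.8] gap 0.0856 j [-0.93 -0.11  2.05 -0.    1.2  -1.03]
slide [ -0.8   0.3 200.1] turn [-0.    -0.     0.011] alt [ 1.00e-03 -0.00e+00 -3.13e+00] dist 200
[291.69694414 265.44991977]
[290.34487151 177.24483311]
[352.90460948 266.13798897]
[356.43161747 178.03325517]
```

View pics/w24.png

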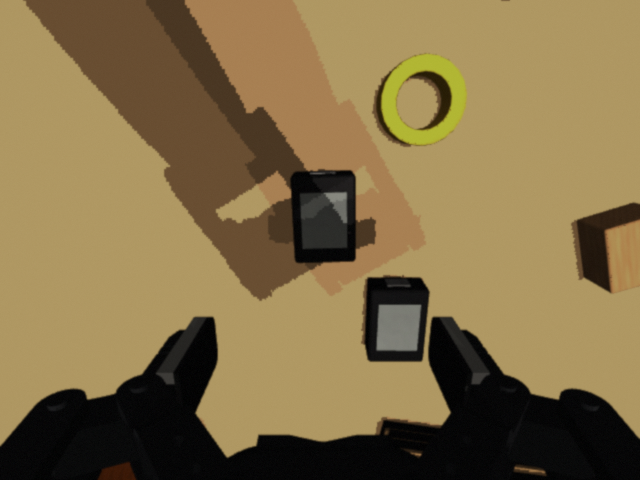

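```bash
python3 -m creep '{"slide":[[0,1,60],[0,1,120],[0,1,170],[0,1,190],[0,1,200],[0,1,201],[0,1,201]],"turn":[[0,0,0],[0,0,0],[0,0,0],[0,0,0],[0,0,0],[0,0,0],[0,0,0]],"grip":[0,0,0,0,0,0,0]}' 100; python3 -c "
from h import *
c=cap('wrist');save(c,'w25.png')
st()"
```

```text
time: 35.65
tool_pos: [0.3674, -0.3264, 0.0076]
ee_rot: [3.14, 0.002, 1.664]
wrist_force: [-1.4, 0.5, 0.2]
finger_gap: 0.0855
t35.70 pos [ 0.3674 -0.3264  0.0077] rpy [3.140e+00 2.000e-03 1.664e+00] F [-0.2  0.6  0.1] gap 0.0853 j [-0.93  0.2   2.15 -0.    0.79 -1.03]
```

View pics/w25.png

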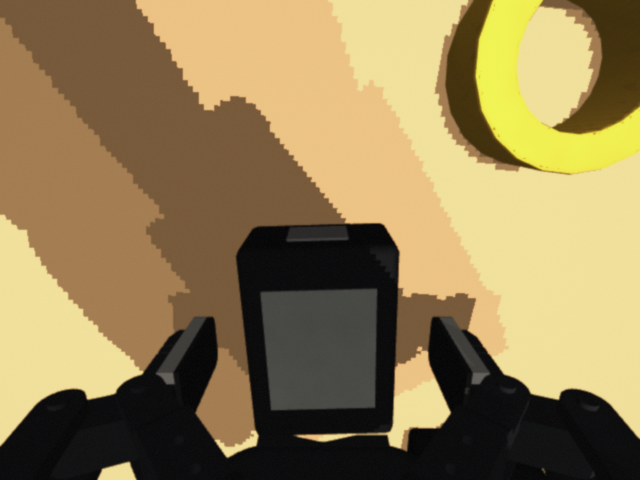

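Well centred between the jaws. Going 3 mm lower, then closing.

```bash
python3 -m creep '{"slide":[[0,0,3],[0,0,3],[0,0,3],[0,0,3],[0,0,3]],"turn":[[0,0,0],[0,0,0],[0,0,0],[0,0,0],[0,0,0]],"grip":[0,1,1,1,1]}' 110; python3 -c "
from h import *
st()"
python3 -m creep '{"slide":[[0,0,-30],[0,0,-80],[0,0,-140],[0,0,-200],[0,0,-240],[0,0,-240]],"turn":[[0,0,0],[0,0,0],[0,0,0],[0,0,0],[0,0,0],[0,0,0]],"grip":[1,1,1,1,1,1]}' 110;python3 -c "
from h import *
c=cap('wrist');save(c,'w26.png')
R=Ro.from_euler('z',.24).as_matrix()
for y in (.062,-.062):
  t=R@[0,y,.25]+[.5375,.0157,0];print(t);plan(t,1.811)
st()"
```

```text
time: 36.33
tool_pos: [0.3672, -0.3262, 0.0042]
ee_rot: [3.141, 0.001, 1.664]
wrist_force: [0.1, 0.4, 5.4]
finger_gap: 0.0547
t36.33 pos [ 0.3672 -0.3262  0.0042] rpy [3.141e+00 1.000e-03 1.664e+00] F [0.1 0.4 5.4] gap 0.0547 j [-0.93  0.21  2.15 -0.    0.78 -1.03]
time: 37.08
tool_pos: [0.3677, -0.3267, 0.2465]
ee_rot: [3.138, 0.006, 1.664]
wrist_force: [-0.9, -0.3, -2.9]
finger_gap: 0.0544
[0.52276244 0.07592295 0.25      ]
slide [385.1 192.7  -6.8] turn [ 0.001  0.001 -0.147] alt [ 1.000e-03 -1.000e-03  2.994e+00] dist 431
[ 0.55223756 -0.04452295  0.25      ]
slide [262.5 210.8  -6.7] turn [ 0.001  0.001 -0.147] alt [ 1.000e-03 -1.000e-03  2.994e+00] dist 337
t37.12 pos [ 0.3667 -0.3255  0.2434] rpy [3.141e+00 1.000e-03 1.664e+00] F [-0.5 -0.2 -2.5] gap 0.0545 j [-0.93 -0.14  2.01  0.    1.27 -1.03]
```

View pics/w26.png

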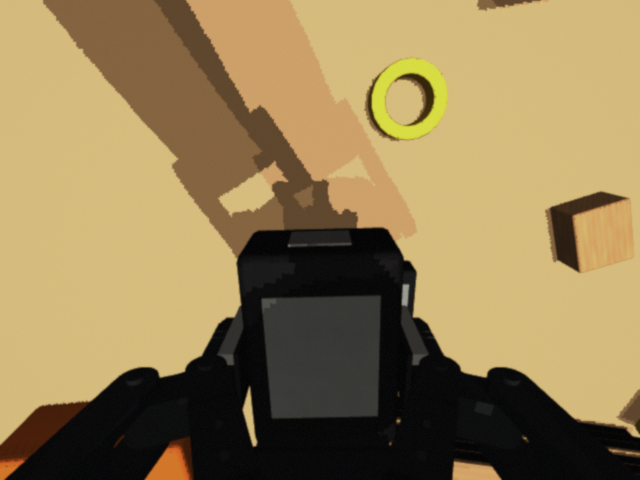

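```bash
python3 -c "
from h import *
c=cap('wrist');s=bot.sense();R=Ro.from_euler('xyz',s['ee_rot'])
for u,v in [(242,264),(402,260)]: print(R.inv().apply(px2w(c,u,v,s['tool_pos'][2]-.0042+.034)-s['tool_pos'])*1e3)"
python3 -m creep '{"slide":[[385,193,0],[385,193,0],[385,193,0],[385,193,0],[385,193,0],[385,193,0],[385,193,0],[385,193,0]],"turn":[[0,0,-0.147],[0,0,-0.147],[0,0,-0.147],[0,0,-0.147],[0,0,-0.147],[0,0,-0.147],[0,0,-0.147],[0,0,-0.147]],"grip":[1,1,1,1,1,1,1,1]}' 110;python3 -m creep '{"slide":[[0,0,0],[0,0,0],[0,0,0]],"turn":[[0,0,0],[0,0,0],[0,0,0]],"grip":[1,1,1]}' 110;python3 -c "
from h import *
c=cap('wrist');save(c,'w27.png')
plan([.5228,.0759,.17],1.811)
st()"
```

```text
[ 36.89218279 -26.0234966  -29.66439534]
[ 38.30709759  27.04829963 -29.74093048]
time: 38.17
tool_pos: [0.5218, 0.0792, 0.2392]
ee_rot: [-3.135, -0.003, 1.816]
wrist_force: [-0.1, -1.2, -2.4]
finger_gap: 0.0546
time: 38.55
tool_pos: [0.5228, 0.0746, 0.243]
ee_rot: [-3.141, -0.0, 1.809]
wrist_force: [0.4, -0.3, -2.6]
finger_gap: 0.0542
slide [ 1.2  0.2 73.3] turn [-0.    -0.    -0.002] alt [-0.    0.    3.14] dist 73
t38.60 pos [0.5229 0.0747 0.2433] rpy [-3.141 -0.     1.809] F [-0.5 -0.  -2.2] gap 0.0541 j [-0.05 -0.05  1.92 -0.    1.27 -0.29]
```

View pics/w27.png

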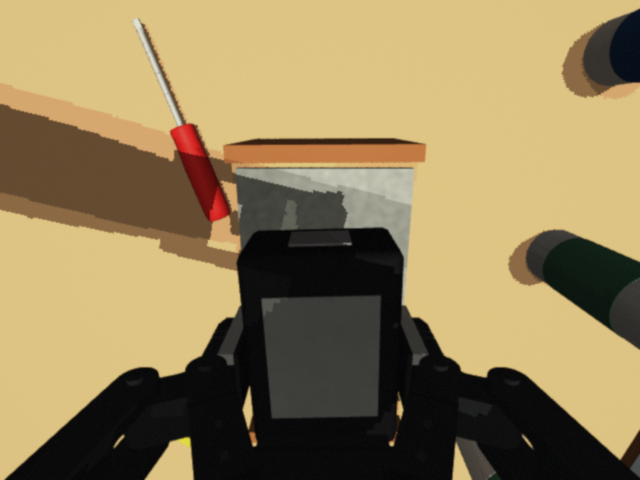

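```bash
python3 -m creep '{"slide":[[2,0,40],[2,0,80],[2,0,100],[2,0,100],[2,0,100]],"turn":[[0,0,0],[0,0,0],[0,0,0],[0,0,0],[0,0,0]],"grip":[1,1,1,1,1]}' 110;python3 -c "
from h import *
c=cap('wrist');save(c,'w28.png')
plan([.5226,.0769,.1182],1.811)
st()"
```

```text
time: 39.22
tool_pos: [0.5236, 0.0773, 0.1448]
ee_rot: [3.139, 0.001, 1.81]
wrist_force: [-1.4, -0.0, -3.1]
finger_gap: 0.0543
slide [-0.2 -1.4 27. ] turn [ 0.003  0.001 -0.001] alt [ 1.000e-03 -5.000e-03  3.141e+00] dist 27
t39.27 pos [0.5238 0.0774 0.1452] rpy [3.138e+00 1.000e-03 1.810e+00] F [ 0.5  0.5 -1.7] gap 0.0546 j [-0.05  0.05  2.01  0.    1.08 -0.28]
```

View pics/w28.png

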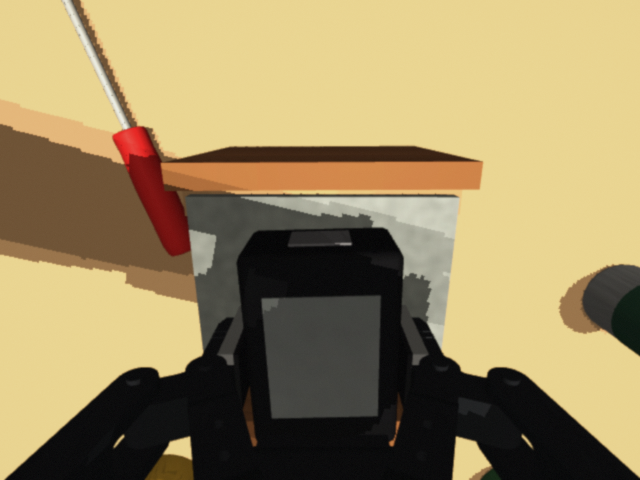

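```bash
python3 -m creep '{"slide":[[0,-1,10],[0,-1,18],[0,-1,23],[0,-1,25],[0,-1,25],[0,-1,25]],"turn":[[0,0,0],[0,0,0],[0,0,0],[0,0,0],[0,0,0],[0,0,0]],"grip":[1,1,1,1,1,1]}' 110;python3 -c "
from h import *
c=cap('wrist');save(c,'w29.png')
st()"
```

```text
time: 40.02
tool_pos: [0.5218, 0.0775, 0.1184]
ee_rot: [3.141, 0.0, 1.811]
wrist_force: [0.5, -0.3, -3.2]
finger_gap: 0.0544
t40.08 pos [0.5218 0.0775 0.1184] rpy [3.141 0.    1.811] F [ 0.4 -0.1 -3.2] gap 0.0543 j [-0.05  0.09  2.03  0.    1.03 -0.29]
```

View pics/w29.png

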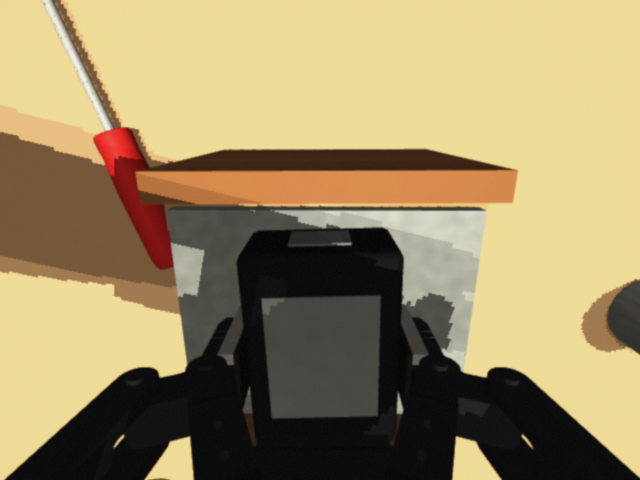

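```bash
python3 -m creep '{"slide":[[0,0,1],[0,0,1],[0,0,1],[0,0,1],[0,0,1],[0,0,1]],"turn":[[0,0,0],[0,0,0],[0,0,0],[0,0,0],[0,0,0],[0,0,0]],"grip":[1,1,0,0,0,0]}' 110;python3 -m creep '{"slide":[[0,0,-30],[0,0,-90],[0,0,-120],[0,0,-120]],"turn":[[0,0,0],[0,0,0],[0,0,0],[0,0,0]],"grip":[0,0,0,0]}' 110;python3 -c "
from h import *
st();c=cap('wrist');save(c,'w30.png')
plan([.447,-.4255,.22],1.615)"
```

```text
time: 40.83
tool_pos: [0.5217, 0.0775, 0.1173]
ee_rot: [3.141, 0.0, 1.811]
wrist_force: [-0.5, -0.1, -0.0]
finger_gap: 0.0853
time: 41.32
tool_pos: [0.5235, 0.0774, 0.2409]
ee_rot: [3.135, 0.002, 1.811]
wrist_force: [0.2, -0.0, -0.5]
finger_gap: 0.0851
t41.33 pos [0.5235 0.0774 0.2409] rpy [3.135e+00 2.000e-03 1.811e+00] F [ 0.2 -0.  -0.5] gap 0.0851 j [-0.05 -0.05  1.93  0.    1.26 -0.29]
slide [-470.7 -192.6   18.2] turn [0.002 0.    0.196] alt [-1.000e-03  4.000e-03 -2.946e+00] dist 509
```

View pics/w30.png

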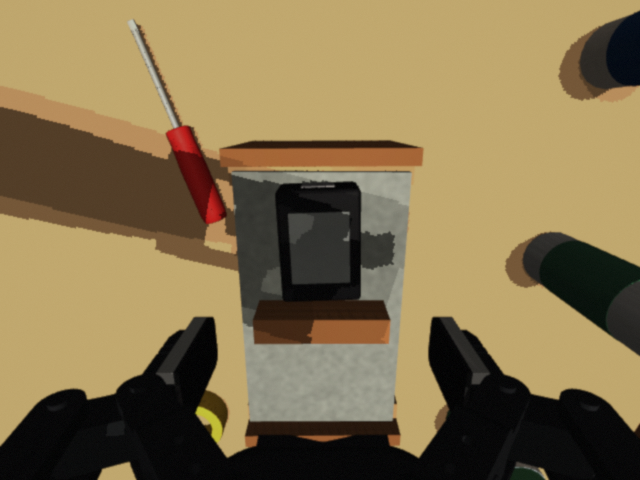

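The first brick lies flat on the +y side, clear of the batten. Now the second brick.

```bash
python3 -m creep '{"slide":[[-471,-193,18],[-471,-193,18],[-471,-193,18],[-471,-193,18],[-471,-193,18],[-471,-193,18],[-471,-193,18],[-471,-193,18]],"turn":[[0,0,0.196],[0,0,0.196],[0,0,0.196],[0,0,0.196],[0,0,0.196],[0,0,0.196],[0,0,0.196],[0,0,0.196]],"grip":[0,0,0,0,0,0,0,0]}' 80;python3 -m creep '{"slide":[[-10,-4,0],[-10,-4,0],[-10,-4,0],[-10,-4,0]],"turn":[[0,0,0],[0,0,0],[0,0,0],[0,0,0]],"grip":[0,0,0,0]}' 110;
python3 -c "
from h import *
st();c=cap('wrist');save(c,'w31.png');plan([.447,-.4255,.005],1.615)
for x in(-1,1):
  for y in (-1,1): print(w2px(c,Ro.from_euler('z',.044).as_matrix()@[.028*x,.04*y,.034]+[.447,-.4255,0]))"
```

```text
time: 42.38
tool_pos: [0.4461, -0.4177, 0.2166]
ee_rot: [-3.139, -0.004, 1.614]
wrist_force: [0.5, -0.1, 0.8]
finger_gap: 0.0853
time: 42.88
tool_pos: [0.4446, -0.4252, 0.2197]
ee_rot: [3.142, -0.0, 1.617]
wrist_force: [-0.6, 0.4, -0.4]
finger_gap: 0.0852
t42.88 pos [ 0.4446 -0.4252  0.2197] rpy [ 3.142 -0.     1.617] F [-0.6  0.4 -0.4] gap 0.0852 j [-0.93  0.17  1.74  0.    1.24 -0.97]
slide [-1.000e-01  2.400e+00  2.149e+02] turn [0.    0.    0.002] alt [-0.    0.   -3.14] dist 215
[295.34692525 260.43106566]
[293.4445134  175.11436422]
[354.4601617  260.55382476]
[357.1019738  175.25045067]
```

View pics/w31.png

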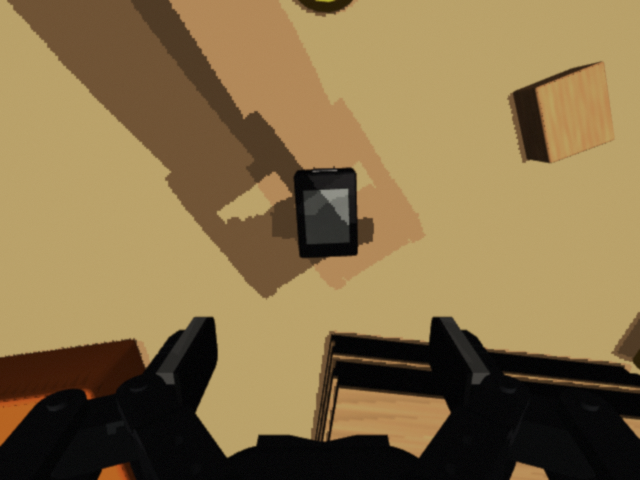

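```bash
python3 -c "
from h import *
c=cap('wrist')
for z in (0,.05,.1): print(px2w(c,332,335,z),px2w(c,140,340,z))"
python3 -m creep '{"slide":[[2,2,60],[2,2,120],[2,2,170],[2,2,200],[2,2,206],[2,2,208],[2,2,208]],"turn":[[0,0,0],[0,0,0],[0,0,0],[0,0,0],[0,0,0],[0,0,0],[0,0,0]],"grip":[0,0,0,0,0,0,0]}' 100; python3 -c "
from h import *
c=cap('wrist');save(c,'w32.png')
st()"
```

```text
[ 0.46180779 -0.56707169  0.        ] [ 0.24599462 -0.58347191  0.        ]
[ 0.45894156 -0.53629095  0.05      ] [ 0.27289581 -0.55042907  0.05      ]
[ 0.45607534 -0.50551021  0.1       ] [ 0.299797   -0.51738622  0.1       ]
time: 43.85
tool_pos: [0.4469, -0.4259, 0.0138]
ee_rot: [3.14, 0.003, 1.615]
wrist_force: [-0.6, 0.1, -0.2]
finger_gap: 0.0853
t43.90 pos [ 0.4468 -0.4259  0.0138] rpy [3.140e+00 3.000e-03 1.615e+00] F [ 0.3 -0.7  0.5] gap 0.0856 j [-0.93  0.42  1.84  0.    0.87 -0.97]
```

View pics/w32.png

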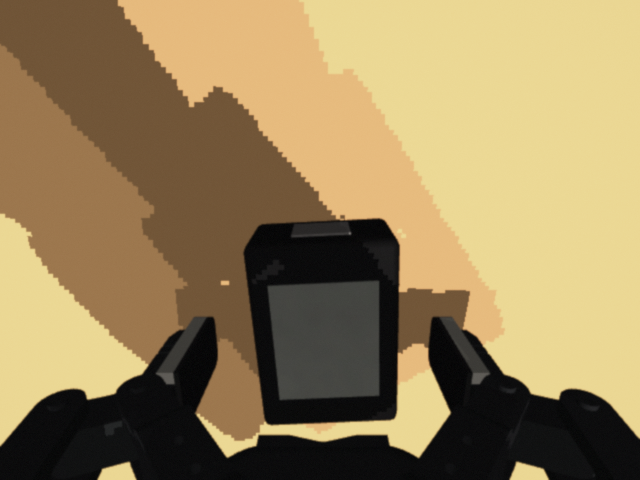

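```bash
python3 -m creep '{"slide":[[1,0,6],[1,0,9],[1,0,9],[1,0,9],[1,0,9],[1,0,9],[1,0,9]],"turn":[[0,0,0],[0,0,0],[0,0,0],[0,0,0],[0,0,0],[0,0,0],[0,0,0]],"grip":[0,0,1,1,1,1,1]}' 110; python3 -c "
from h import *
st()"
python3 -m creep '{"slide":[[0,0,-30],[0,0,-80],[0,0,-140],[0,0,-200],[0,0,-240],[0,0,-240]],"turn":[[0,0,0],[0,0,0],[0,0,0],[0,0,0],[0,0,0],[0,0,0]],"grip":[1,1,1,1,1,1]}' 110;python3 -c "
from h import *
c=cap('wrist');save(c,'w33.png')
R=Ro.from_euler('z',.24).as_matrix()
t=R@[0,-.062,.25]+[.5375,.0157,0];print(t);plan(t,1.811)
st()"
```

```text
time: 44.78
tool_pos: [0.4464, -0.4244, 0.0036]
ee_rot: [3.14, 0.002, 1.615]
wrist_force: [0.9, 0.7, 4.8]
finger_gap: 0.0547
t44.77 pos [ 0.4464 -0.4244  0.0036] rpy [3.140e+00 2.000e-03 1.615e+00] F [0.9 0.7 4.8] gap 0.0547 j [-0.92  0.44  1.85  0.    0.86 -0.97]
time: 45.52
tool_pos: [0.4465, -0.4248, 0.2457]
ee_rot: [3.138, 0.005, 1.615]
wrist_force: [0.6, 0.1, -3.1]
finger_gap: 0.0541
[ 0.55223756 -0.04452295  0.25      ]
slide [374.  123.2  -7.8] turn [-0.    -0.    -0.196] alt [-0.     0.     2.945] dist 394
t45.58 pos [ 0.4455 -0.4236  0.2422] rpy [-3.141 -0.     1.615] F [-0.3  0.  -3. ] gap 0.0543 j [-0.92  0.15  1.72 -0.    1.27 -0.97]
```

View pics/w33.png

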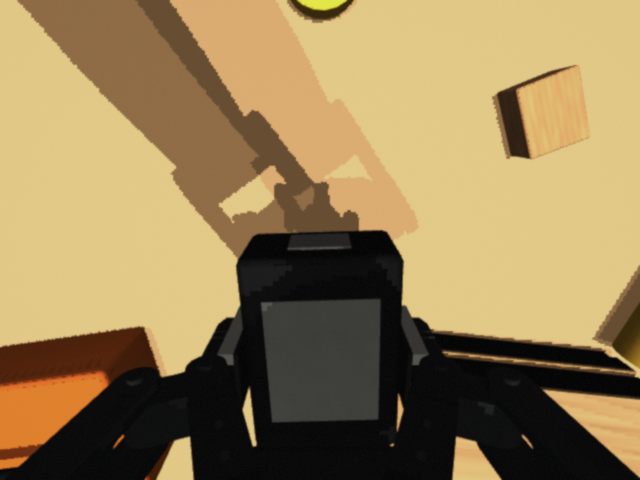

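```bash
python3 -m creep '{"slide":[[377,123,0],[377,123,0],[377,123,0],[377,123,0],[377,123,0],[377,123,0],[377,123,0],[377,123,0]],"turn":[[0,0,-0.196],[0,0,-0.196],[0,0,-0.196],[0,0,-0.196],[0,0,-0.196],[0,0,-0.196],[0,0,-0.196],[0,0,-0.196]],"grip":[1,1,1,1,1,1,1,1]}' 110;python3 -m creep '{"slide":[[0,0,30],[0,0,65],[0,0,65],[0,0,65]],"turn":[[0,0,0],[0,0,0],[0,0,0],[0,0,0]],"grip":[1,1,1,1]}' 110;python3 -c "
from h import *
c=cap('wrist');save(c,'w34.png')
plan([.5515,-.0416,.1176],1.811)
st()"
```

```text
time: 46.58
tool_pos: [0.5503, -0.0397, 0.2382]
ee_rot: [-3.135, -0.004, 1.814]
wrist_force: [-0.9, -0.8, -2.6]
finger_gap: 0.0545
time: 47.08
tool_pos: [0.552, -0.0425, 0.1776]
ee_rot: [-3.141, -0.0, 1.81]
wrist_force: [-0.2, -0.1, -2.8]
finger_gap: 0.0542
slide [ 1.2 -1.  61.1] turn [ 0.001  0.001 -0.001] alt [ 1.000e-03 -2.000e-03  3.141e+00] dist 61
t47.12 pos [ 0.5527 -0.0425  0.1787] rpy [3.14e+00 1.00e-03 1.81e+00] F [-0.4 -0.4 -1.7] gap 0.0542 j [-0.26  0.07  1.92 -0.    1.15 -0.5 ]
```

View pics/w34.png

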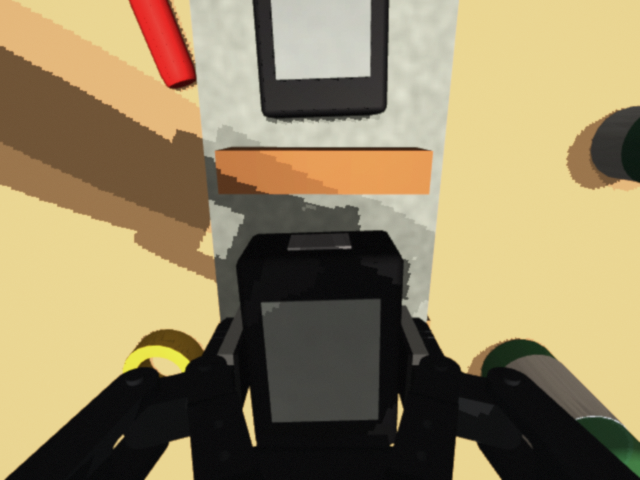

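```bash
python3 -m creep '{"slide":[[0,0,20],[0,0,40],[0,0,53],[0,0,57],[0,0,58],[0,0,58]],"turn":[[0,0,0],[0,0,0],[0,0,0],[0,0,0],[0,0,0],[0,0,0]],"grip":[1,1,1,1,1,1]}' 110;python3 -c "
from h import *
c=cap('wrist');save(c,'w35.png')
st()"
```

```text
time: 47.88
tool_pos: [0.5527, -0.0419, 0.1206]
ee_rot: [3.14, 0.001, 1.811]
wrist_force: [0.1, -0.1, -2.1]
finger_gap: 0.0545
t47.92 pos [ 0.5527 -0.0419  0.1206] rpy [3.140e+00 1.000e-03 1.811e+00] F [ 0.2 -0.2 -2.4] gap 0.0545 j [-0.26  0.14  1.96  0.    1.04 -0.5 ]
```

View pics/w35.png

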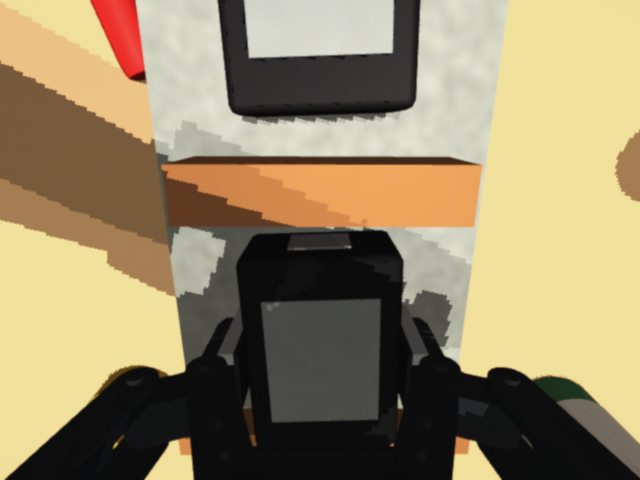

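```bash
python3 -m creep '{"slide":[[0,0,2],[0,0,3],[0,0,3],[0,0,3],[0,0,3],[0,0,3],[0,0,3]],"turn":[[0,0,0],[0,0,0],[0,0,0],[0,0,0],[0,0,0],[0,0,0],[0,0,0]],"grip":[1,1,1,0,0,0,0]}' 110;python3 -m creep '{"slide":[[0,0,-30],[0,0,-90],[0,0,-150],[60,0,-170],[110,0,-170],[110,0,-170]],"turn":[[0,0,0],[0,0,0],[0,0,0],[0,0,0],[0,0,0],[0,0,0]],"grip":[0,0,0,0,0,0]}' 110;python3 -c "
from h import *
st();c=cap('wrist');save(c,'w36.png');c=cap('scene');save(c,'scF.png',(250,150,550,350),2.6)"
```

```text
time: 48.8
tool_pos: [0.5521, -0.0417, 0.1167]
ee_rot: [3.142, 0.0, 1.811]
wrist_force: [0.9, -0.6, 0.4]
finger_gap: 0.0855
time: 49.55
tool_pos: [0.5253, 0.0677, 0.2873]
ee_rot: [3.14, -0.0, 1.815]
wrist_force: [0.4, -0.3, -0.8]
finger_gap: 0.0851
t49.55 pos [0.5253 0.0677 0.2873] rpy [ 3.14  -0.     1.815] F [ 0.4 -0.3 -0.8] gap 0.0851 j [-0.06 -0.08  1.87  0.    1.35 -0.31]
```

View pics/w36.png

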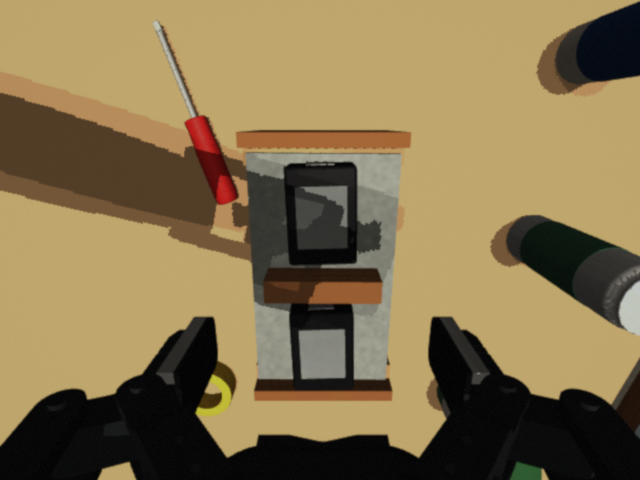

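View pics/scF.png

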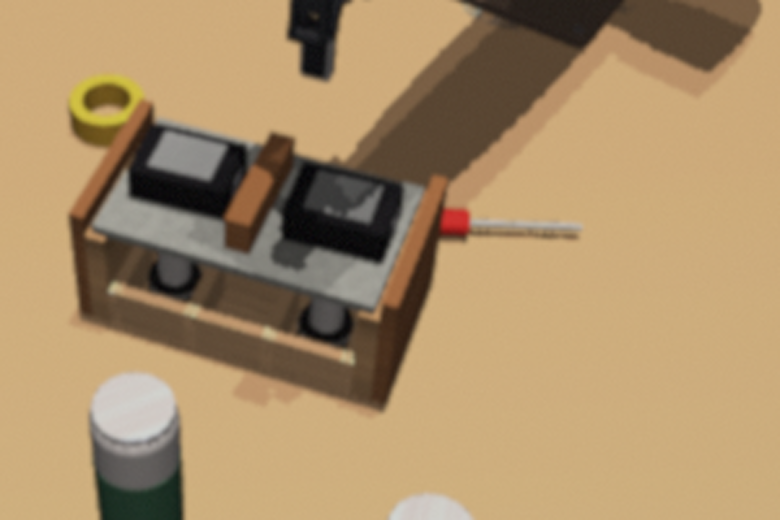

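```bash
python3 -m creep '{"slide":[[300,-60,0],[300,-60,0],[300,-60,0],[300,-60,0],[300,-60,0],[300,-60,0],[300,-60,0]],"turn":[[0,0,0],[0,0,0],[0,0,0],[0,0,0],[0,0,0],[0,0,0],[0,0,0]],"grip":[0,0,0,0,0,0,0]}';python3 -c "
from h import *
st();c=cap('top');save(c,'topF.png',(230,120,430,310),3.1)
R=Ro.from_euler('z',.24).as_matrix()
for y in(-.129,.129): print([np.round((w2px(c,R@[x,y,.126]+[.5372,.0157,0])-[230,120])*3.1) for x in (-.069,.069)])
for y in(-.112,.112): print([np.round((w2px(c,R@[x,y,.114]+[.5372,.0157,0])-[230,120])*3.1) for x in (-.065,.065)])"
```

```text
time: 50.52
tool_pos: [0.3971, 0.3414, 0.2862]
ee_rot: [-3.141, 0.001, 1.81]
wrist_force: [-0.3, -0.2, -0.5]
finger_gap: 0.0855
t50.52 pos [0.3971 0.3414 0.2862] rpy [-3.141e+00  1.000e-03  1.810e+00] F [-0.3 -0.2 -0.5] gap 0.0855 j [ 0.52 -0.09  1.88 -0.    1.35  0.28]
[array([408., 441.]), array([361., 273.])]
[array([ 87., 526.]), array([ 44., 356.])]
[array([384., 443.]), array([341., 285.])]
[array([109., 516.]), array([ 68., 357.])]
```

View pics/topF.png

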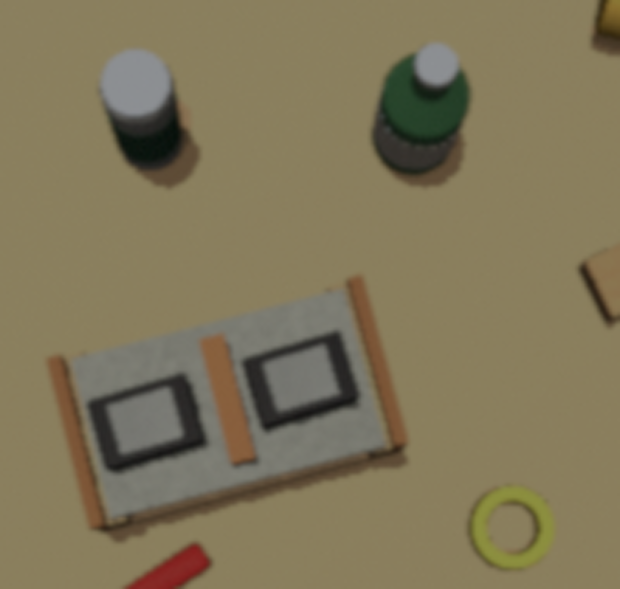

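The top view shows the sheet centred between the boards with its corners near the predicted spots. The bricks sit one on each side of the batten, and the bottle and the can in view are standing. Handing in.

```bash
python3 -c "
from h import *
st();print(bot.finish_job())"
```

```text
t50.58 pos [0.3974 0.341  0.2863] rpy [-3.141e+00  1.000e-03  1.809e+00] F [-0.4 -0.2 -0.3] gap 0.085 j [ 0.52 -0.09  1.88 -0.    1.35  0.28]
the job is handed in; nothing more can be done
None
```

The display kit is packed and I handed the job in at 50.6 s. No verdict was reported.

- **Feet:** Four feet were on the bench. Each now stands in its own pocket. The last three showed floor contact of about 9 to 23 N as I set them down. The first showed none and was judged by height and pictures.
- **Sheet:** It went batten up onto the ledges, with about even margins to the two end boards in the wrist camera. The last top view shows it flat and centred.
- **Bricks:** One lies on each side of the batten, clear of it and of the end boards, in the last wrist, scene and top views.
- **Bystanders:** The bottle and the can near it were still upright in the last top view. The last wrist view also showed the second can standing. I saw no knock or slip of the grip.

**Disagreement between cameras:** The top and wrist cameras differed by about 2 mm on where the rack is. For the sheet I settled this by centring it between the boards in the wrist view. Once the sheet was on, I checked only the two feet visible under it in the scene view.

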